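Load the UV tray from the split-door cabinet

TASK

Open the top half of the cabinet's split door wide, leaving the bottom half shut and bolted, and lift every slide rack off the pegs inside it; stand the racks and the white lidded trough upright in the steel UV tray. When all of them stand in the tray, hold the lamp button down for at least 3 seconds without a break and let it go, and leave the top half of the door fully shut again with everything still standing in the tray. Leave the other things on the bench where they are.

Things in the scene. Friction and masses are not known exactly. Their poses are not given: they have to be found in the camera images.
- cabinet: White cabinet 170 deep (x) x 290 wide (y) x 300 mm high, origin at the centre of its underside, front to -x, closed roof. A cardboard box and a small case on the roof, 30 mm or more back from its front, reach 365 mm. Its split door is an upper and a lower leaf, both hinged at the front left (+y) corner.
- upper_leaf (a joint): Angle of the upper leaf, rad: 0 shut, grows as it swings out towards the robot (clockwise from above), stop at 1.9. White frame with a clear pane, 288 mm wide, 14 mm thick (2 to 16 mm outside the hinge plane), from 122 to 293 mm above the bench. No latch: light friction (0.12 Nm) keeps it where it is left.
- upper_handle (a point): Gripping point on the upper leaf's handle: an upright round steel bar, 12 mm across and about 90 mm long, 35 mm in front of the leaf's outer face near its free edge, 262 mm along the leaf from the hinge. The point is 35 mm below the leaf's top edge and 35 mm below the bar's top end. Turns with the leaf; x points from outside to inside.
- upper_hinge (a point): Point on the upper leaf's upright hinge axis, half-way up. Turns with the leaf: x points out of the inside face, -y along the leaf to its free edge. The inside face carries three pairs of thin steel pegs (pairs 60, 140, 220 mm from the hinge, pegs of a pair 40 mm apart, 59 mm long, 218 mm above the bench) with ends turned up to 235 mm.
- lower_leaf (a joint): Angle of the lower leaf (same width, 12 to 118 mm above the bench), rad: 0 shut. It is bolted and stiff; it must stay shut (0).
- bolt (a joint): Draw of the steel barrel bolt on the front of the lower leaf at its free edge, m: 0 shot home, 0.03 drawn. It must stay home.
- rack1_center (a point): Centre (75 mm above the underside) of the slide rack nearest the hinge; None if absent (2 or 3 hang). Steel basket 44 (x) x 66 (y) x 40 mm high, flat underside; over it a 6 mm wire bail with a level cross-bar along y, 92 mm above the underside. On its middle an upright black grip tab 14 mm across (y), 20 mm thick (x), from 92 to 150 mm above the underside. 120 g.
- rack2_center (a point): Centre of the slide rack on the middle pegs, same as rack1, or None. The middle of a rack's grip tab is 46 mm above its centre. It hangs by its cross-bar on a pair of pegs, cross-bar 45 mm from the leaf's inside face and parallel to it; its x points away from that face.
- rack3_center (a point): Centre of the slide rack nearest the leaf's free edge, same as rack1, or None. A rack turns with the leaf, and must rise 20 mm to clear the turned-up peg ends before it is moved straight away from the leaf.
- trough_center (a point): White lidded staining trough, loose on the bench: box 90 mm long (its x) by 46 mm wide (its y), lid rim 96 x 52 mm from 42 to 52 mm above the underside, lug on top to 60 mm (30 x 14 mm); 280 g. This point is its centre, 30 mm above the underside.
- tray_floor (a point): Centre of the floor of the fixed steel UV tray: 220 mm (its x) by 260 mm (its y) outside, walls 5 mm thick and 16 mm high over the bench, floor 5 mm above the bench (this point is on it). An orange shield 150 mm high stands 28 mm beyond its far (+x) edge, and the white lamp housing is behind and on top of that shield, up to 180 mm high.
- uv_button (a joint): Travel of the lamp's momentary push button, m: 0 up, 0.008 fully down. It works when pressed past 0.005, springs back when let go; fully down takes 5 N.
- uv_button_top (a point): Middle of the top of that black round button (34 mm across), on a low grey console 100 x 85 x 34 mm to the right of the tray; it is pressed straight down. Moves with the button; about 56 mm above the bench when up. A fixed white tube block, 90 mm high, stands some 100 mm beyond the console.
- reagent: Amber bottle with a white cap, 64 mm across, 150 mm high, a bystander; leave it where it stands. Origin at the centre of its underside
- dishes: Stack of three clear culture dishes, 88 mm across, 43 mm high, a bystander; leave it where it stands. Origin at the centre of its underside
- tipbox: Grey tip box with a clear lid, 122 x 82 x 72 mm, a bystander; leave it where it stands. Origin at the centre of its underside
- jar: Glass jar with a black cap, 60 mm across, 80 mm high, a bystander; leave it where it stands. Origin at the centre of its underside
- beaker: Empty glass cup, 70 mm across, 90 mm high, a bystander; leave it where it stands. Origin at the centre of its underside
- canister: Metal can, 56 mm across, 110 mm high, a bystander; leave it where it stands. Origin at the centre of its underside
Not all that is in view belongs to the job. Leave any blue look-alike of the part that bears trough_center alone.

How it is judged (in metres and radians):
On the way, in this order (a step that is already met when the one before it is completed fails the run):
1. the upper leaf is wide open (past 1.2 rad) (value of joint upper_leaf above 1.2 rad), for 0.2 s.
2. every rack and the trough stand upright in the tray, let go (x of rack1_center in the frame of tray_floor between -0.1 and 0.1 m and y of rack1_center in the frame of tray_floor between -0.12 and 0.12 m and z of each of rack1_center, rack2_center, rack3_center in the frame of tray_floor below 0.087 m and angle between each of rack1_center, rack2_center, rack3_center, trough_center's own z axis and vertical below 0.15 rad and linear speed of each of rack1, rack2, rack3, trough below 0.02 m/s and contact force between each of rack1, rack2, rack3, trough and the fingers below 0.1 N and x of rack2_center in the frame of tray_floor between -0.1 and 0.1 m and y of rack2_center in the frame of tray_floor between -0.12 and 0.12 m and x of rack3_center in the frame of tray_floor between -0.1 and 0.1 m and y of rack3_center in the frame of tray_floor between -0.12 and 0.12 m and x of trough_center in the frame of tray_floor between -0.1 and 0.1 m and y of trough_center in the frame of tray_floor between -0.12 and 0.12 m and z of trough_center in the frame of tray_floor below 0.042 m), for 0.3 s.
3. the button is held down (past 0.005 m) for 3 s without a break (value of joint uv_button above 0.005 m), for 3 s.
4. the button is let go (value of joint uv_button below 0.002 m), for 0.1 s.
At the end, for the whole second after the job is handed in: Every rack that was there and the trough stand upright (within 0.15 rad) on the tray's floor, their centres within 100 mm (x) and 120 mm (y) of the tray's centre, at rest and let go; the upper leaf is shut (under 0.07 rad); the button is up; the lower leaf is shut and its bolt home (all of step 2 and value of joint upper_leaf below 0.07 rad and value of joint uv_button below 0.002 m and value of joint lower_leaf below 0.05 rad and value of joint bolt below 0.008 m); the robot touches nothing.
It fails at once if the lower leaf is opened or its bolt drawn (value of joint lower_leaf above 0.05 rad or value of joint bolt above 0.008 m).
It fails at once if a bystander is pushed more than 50 mm away or knocked over (distance of any of reagent, dishes, tipbox, jar, beaker, canister from where it was at the start of the episode above 0.05 m or angle between any of reagent, dishes, tipbox, jar, beaker, canister's own z axis and vertical above 0.6 rad).
Of rack1, rack2, rack3 only 2 to 3 are there at a start; the rules pass over those that are not, and their reading is None.
At some moment in a run one of trough may be knocked a few centimetres aside while the robot is not near it.
It also fails if it takes over 208 s, if anything falls off the work surface, if the arm or the gripper's body presses on something with over 40 N, if the wrist force passes 120 N, or if a joint passes its speed limit or range.

ROBOT

A 6-joint arm with a two-finger parallel gripper is mounted at the origin on the work surface. World frame = base frame: x ahead of the robot, y to its left, z up, the work surface at z = 0. Lengths are in mm, angles in rad, forces in N, time in s.
With the tool pointing down it reaches from about 350 to 975 mm from the base axis. Payload 7.1 kg.
Tool frame: the origin (TCP) lies on the centre line of the jaws, within the pads' length; the fingertips stand 8 mm ahead of it and the grasp point (between the pads) lies 11 mm behind it; z points along the fingers, x is the direction in which the jaws open and shut, and the axes are right-handed (so a half turn about z gives the same grasp; the last joint's range is limited). The gripper opens to 88 mm and grips with 3 to 60 N. Pads are 20 mm wide; open, the fingers measure 115 mm over their backs; the gripper's body (75 mm by 178 mm) begins 61 mm behind the grasp point.
Start: joints at [-1.146, 0.423, 1.63, -0, 1.089, -0.019], TCP at [268.374, -564.429, 230.675] pointing down, gripper open.
Joint ranges: [-3, 3], [-0.9, 2.11], [0.09, 2.58], [-1.31, 4.45], [0.11, 2.69], [-2.54, 2.54]. Speed limits (rad/s): [2.39, 2.39, 3.01, 3.14, 3.14, 3.14].

INTERFACE

Orientations are given as a rotation vector (axis times angle).
In Python, from workcell import ctrl gives the robot as it stands.
- The arm moves only by the shell command python3 -m handwheel 'ROWS'. ROWS is JSON, a list of rows, each a list of 3 entries, a list of its own where there are three numbers: the turn, a rotation vector about the tool's x, y, z in rad, then the shift along the tool's x, y, z in mm, then the opening, from 0 (shut) to 1 (fully open). In form: [[[ax, ay, az], [tx, ty, tz], jaw], ...]. A call has exactly 10 rows; each row shifts and turns the pose as measured when the row begins, along the tool's axes as they then stand; what a row does not reach is not made up. A row lasts 1/12 s, in which the tool goes at most 41.7 mm and 7.16 degrees, less where a joint would pass 70% of its speed; a pose out of reach is approached as far as the arm can. A call with a gripper value outside its range is refused whole. The fingers move at their own pace and stop on an object; the grip force is fixed at half the most. Time passes only in rows, so rows that do not move let the fingers close, or fill a call up. It gives the time, the measured TCP pose, the force and the opening at its end, in the units of the state.
- ctrl.get_obs(): the state, without advancing time (a new reading comes with each control period).
- ctrl.get_image(name): name is "scene" or "side" or "wrist"; returns a dict with "pixels" (420x560x3 uint8, red, green, blue), "camera_matrix" (3x3 intrinsics, pixels), "dist" ([k1, k2, p1, p2, k3] as OpenCV has them; the pictures are not rectified), "rvec" (rotation vector, rad) and "tvec" (3), from world to camera coordinates, as OpenCV has them. Camera axes: x right, y down, z forward; pixel columns grow to the right and rows downward; lengths in mm; the calibration is good to about 2 mm. A picture is of the moment at which its call begins. There is no depth.
- ctrl.close_job(): hands the job in, once; it reports no verdict.
Trained networks look in a picture, given as the dict that the camera call returned (one of the last four; its "shot" number tells which), for a name from the list of things; names that differ only in an ending like _2 or _b are one class to them, and where a whole thing is asked for, a point or a joint stands for the part that bears it (a point fixed in the world has none). Each returns a list of dicts, best first, with "score" (0 to 1); they miss things now and then, are a little off and sometimes report something else, mostly with a low value. They report only what shows in the picture. A call takes as long as a camera call. They do not tell look-alikes from the thing itself.
- ctrl.look_for(picture, query): "position" ([x, y, z] in mm, in the coordinates of the camera as it stood for that picture, good to about 4 mm: the middle of the surface that is visible of it).
- ctrl.spot_point(picture, query): "position" ([x, y, z] in mm, in the coordinates of the camera as it stood for that picture, good to about 4 mm: a listed point, or the origin of a listed thing).
The state is a dict: "t": time; "qpos": joint angles; "qvel": joint speeds; "joint_torque": joint torques, N m; "ee_pos": TCP position; "orientation": TCP orientation; "ft_force": force on the tool from outside, world axes, zero at the start; "moment": the same for the moment, N m; "width": finger opening in mm.
Only numpy, scipy, OpenCV 4.12 (cv2) and the standard library are available. Lean on these libraries where they do the work, as an engineer would, in place of code of your own. Each camera call takes 0.05 s, during which the arm holds its last target.

## Working session

There is one attempt and no reset: what is moved stays moved. The work goes in short steps, Python scripts to look and compute and a shell command to move; the robot and the scene stay as the last step left them, time stands still between calls to the robot, and variables do not carry over. Pictures are saved under pics/ and viewed, and the job is handed in when it is done.

```bash
ls; mkdir -p pics; cat > h.py <<'E'
import numpy as np, cv2
from workcell import ctrl
from scipy.spatial.transform import Rotation as R
def cw(p,pic):
    Rm,_=cv2.Rodrigues(np.array(pic['rvec'],float)); return Rm.T@(np.array(p,float)-np.array(pic['tvec'],float).ravel())
def shot(n,f):
    p=ctrl.get_image(n); cv2.imwrite('pics/'+f+'.png',p['pixels'][:,:,::-1]); return p
def proj(P,pic):
    return cv2.projectPoints(np.array(P,float).reshape(-1,1,3),np.array(pic['rvec'],float),np.array(pic['tvec'],float),np.array(pic['camera_matrix'],float),np.array(pic['dist'],float))[0].reshape(-1,2)
def spot(pic,q,fn='spot_point',k=3):
    for d in getattr(ctrl,fn)(pic,q)[:k]:
        w=cw(d['position'],pic); print(q,fn[:4],round(d['score'],2),w.round(0),proj([w],pic)[0].round(0), [kk for kk in d if kk not in('score','position')])
def ray(u,v,z,pic):
    K=np.array(pic['camera_matrix'],float); n=cv2.undistortPoints(np.array([[[u,v]]],float),K,np.array(pic['dist'],float))[0,0]
    Rm,_=cv2.Rodrigues(np.array(pic['rvec'],float)); c=-Rm.T@np.array(pic['tvec'],float).ravel(); d=Rm.T@np.array([n[0],n[1],1]); return c+d*(z-c[2])/d[2]
def st():
    o=ctrl.get_obs(); print('t',round(o['t'],2),'p',np.round(o['ee_pos'],1),'w',o['width'],'F',np.round(o['ft_force'],1)); print(R.from_rotvec(o['orientation']).as_matrix().round(3), np.round(o['qpos'],2)); return o
E
python3 - <<'E'
from h import *
st()
for n in ['scene','side','wrist']:
    p=shot(n,n+'0')
    if n=='wrist': break
    for q in ['cabinet','upper_handle','upper_hinge','rack1_center','rack2_center','rack3_center','trough_center','tray_floor','uv_button_top','reagent','dishes','tipbox','jar','beaker','canister']: spot(p,q)
E
```

```text
pics
t 0.0 p [ 268.2 -563.9  229.9] w 88.15602468335628 F [-0.2  0.4  0.9]
[[ 0.429 -0.903 -0.001]
 [-0.903 -0.429  0.001]
 [-0.002 -0.    -1.   ]] [-1.15  0.42  1.63 -0.    1.09 -0.02]
cabinet spot 0.2 [ 334. -342.   -2.] [264. 157.] []
upper_handle spot 0.71 [591.  54. 256.] [267. 224.] []
upper_handle spot 0.62 [492.  70.  30.] [295. 248.] []
upper_hinge spot 0.86 [642. 317. 208.] [309. 316.] []
upper_hinge spot 0.73 [538. 466.  -1.] [363. 360.] []
rack2_center spot 0.45 [429. 476.  -1.] [393. 341.] []
rack3_center spot 0.4 [ 462. -429.   58.] [223. 146.] []
trough_center spot 0.97 [276. 285.  24.] [387. 263.] []
trough_center spot 0.7 [493.  70.  28.] [294. 248.] []
trough_center spot 0.64 [352.  34.  31.] [320. 220.] []
tray_floor spot 0.88 [ 529. -177.    5.] [245. 207.] []
uv_button_top spot 0.47 [ 463. -426.   56.] [223. 147.] []
reagent spot 0.63 [ 334. -341.   -4.] [264. 157.] []
dishes spot 0.65 [415. 198.   3.] [336. 268.] []
tipbox spot 0.89 [537. 464.  -2.] [363. 360.] []
tipbox spot 0.25 [640. 318. 212.] [310. 315.] []
jar spot 0.49 [546. 239.  -1.] [313. 300.] []
beak
[... 294 characters left out ...]
.] [180. 242.] []
rack3_center spot 0.61 [680.  98. 208.] [194. 218.] []
trough_center spot 0.97 [493.  73.  31.] [268. 271.] []
trough_center spot 0.89 [347.  29.  29.] [323. 272.] []
trough_center spot 0.64 [271. 280.  29.] [330. 361.] []
tray_floor spot 0.63 [ 528. -180.    3.] [282. 214.] []
uv_button_top spot 0.47 [ 462. -430.   63.] [322. 157.] []
reagent spot 0.66 [ 336. -340.    4.] [351. 194.] []
dishes spot 0.94 [415. 200.   1.] [281. 323.] []
tipbox spot 0.66 [533. 467.   0.] [197. 408.] []
jar spot 0.95 [541. 235.  -0.] [231. 322.] []
jar spot 0.17 [586.  54. 256.] [233. 200.] []
beaker spot 0.8 [ 363. -470.    1.] [350. 169.] []
canister spot 0.54 [415. 197.   3.] [282. 322.] []
```

View pics/scene0.png

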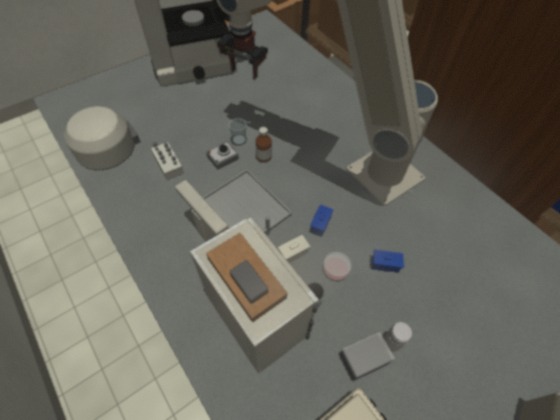

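View pics/side0.png

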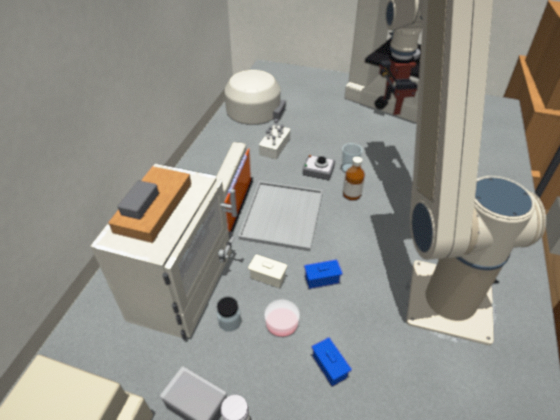

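View pics/wrist0.png

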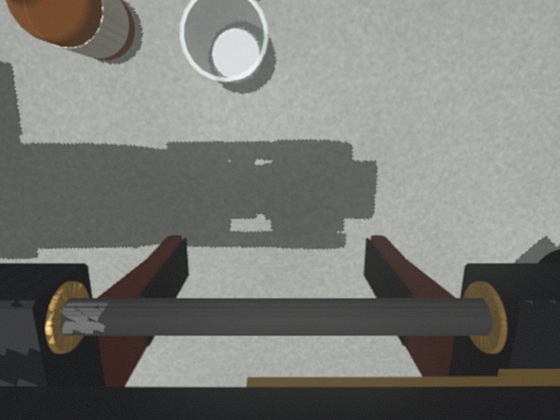

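```bash
python3 - <<'E'
import cv2
a=cv2.imread('pics/side0.png');b=cv2.imread('pics/scene0.png')
c=cv2.resize(a[150:330,130:360],None,fx=3.3,fy=3.3,interpolation=2); cv2.imwrite('pics/c1.png',c)
c=cv2.resize(b[170:370,180:410],None,fx=2.9,fy=2.9,interpolation=2); cv2.imwrite('pics/c2.png',c)
E
```

```text
(no output)
```

View pics/c1.png

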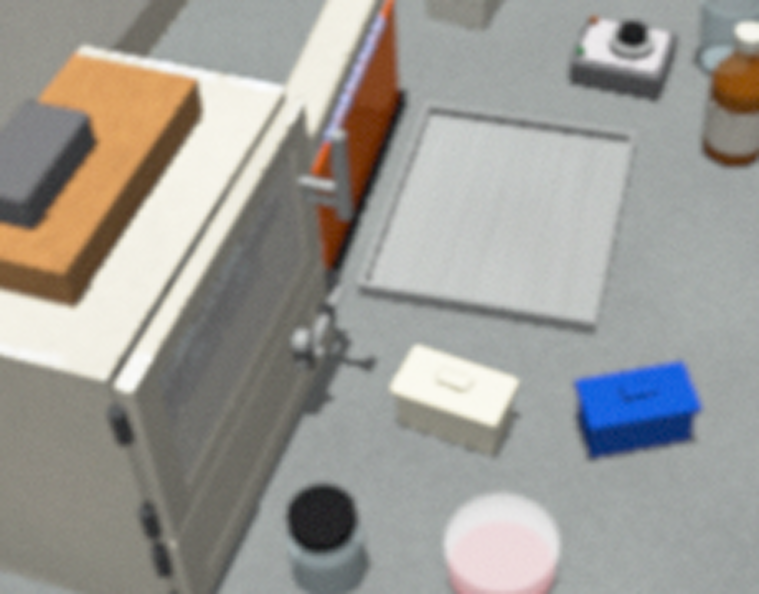

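View pics/c2.png

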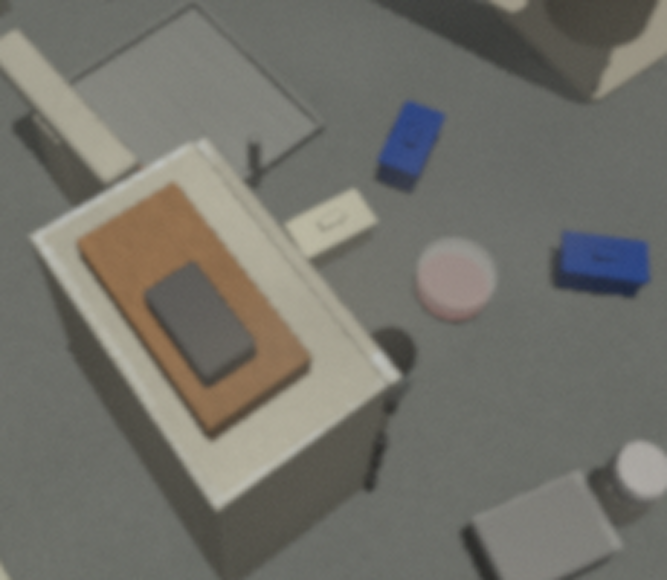

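White trough: scene (294,248) / side (268,271). The blue look-alikes are at side (323,272) and (330,361); I'm leaving those. The handle bar shows at side (233,200) and scene (267,224).

```bash
cat >> h.py <<'E'
def go(P,phi=None):
    """print tool-frame total shift & turn to reach P with tool-x heading phi (rad), assume tool down"""
    o=ctrl.get_obs(); M=R.from_rotvec(o['orientation']).as_matrix(); p=np.array(o['ee_pos']); d=np.array(P,float)-p
    print('t',round(o['t'],1),'at',p.round(1),'phi',round(np.arctan2(M[1,0],M[0,0]),3),'w',round(o['width'],1),'F',np.round(o['ft_force'],1))
    print('shift tool',(M.T@d).round(1))
    if phi is not None:
        T=np.array([[np.cos(phi),np.sin(phi),0],[np.sin(phi),-np.cos(phi),0],[0,0,-1]])
        print('turn tool',R.from_matrix(M.T@T).as_rotvec().round(3))
E
python3 - <<'E'
from h import *
p=ctrl.get_image('side'); q=ctrl.get_image('scene')
print(ray(233,190.3,293,p),ray(267.6,218.6,293,q))
# trough lid corners at z=52
for uv in [(427,346),(519,383),(391,392),(490,450)]:
    print(ray(130+uv[0]/3.3,150+uv[1]/3.3,52,p).round(0))
for uv in [(355,187),(379,219),(287,226)]: print('s',ray(180+uv[0]/2.9,170+uv[1]/2.9,52,q).round(0))
# tray corners z=16
for uv in [(428,106),(635,133),(598,327),(360,290)]: print('tray',ray(130+uv[0]/3.3,150+uv[1]/3.3,16,p).round(0))
go([589,54,400],1.57)
E
```

```text
[582.77356425  57.29454505 293.        ] [591.4174838   60.18085338 293.        ]
[528.  41.  52.]
[443.  56.  52.]
[541.  96.  52.]
[446. 127.  52.]
s [448.  53.  52.]
s [451. 102.  52.]
s [541.  49.  52.]
tray [ 642. -291.   16.]
tray [ 428. -314.   16.]
tray [401. -53.  16.]
tray [618. -31.  16.]
t 1.8 at [ 268.4 -564.4  230.7] phi -1.127 w 87.6 F [-0.1 -0.3  0.4]
shift tool [-420.8 -555.1 -169.3]
turn tool [-0.    -0.    -2.697]
```

```bash
python3 -m handwheel '[[[0,0,0],[0,0,-40],1],[[0,0,0],[0,0,-40],1],[[0,0,0],[-5,-8,-40],1],[[0,0,0],[-12,-16,-36],1],[[0,0,0],[-24,-32,0],1],[[0,0,0],[-24,-32,0],1],[[0,0,0],[-24,-32,0],1],[[0,0,0],[-24,-32,0],1],[[0,0,0],[-24,-32,0],1],[[0,0,0],[-24,-32,0],1]]'
python3 - <<'E'
from h import *
go([589,54,400],1.57)
E
```

```text
t: 2.58
ee_pos: [395.8, -323.7, 394.8]
orientation: [-2.645, 1.693, -0.004]
ft_force: [0.3, -0.5, 0.7]
width: 87.9
t 2.6 at [ 395.8 -323.7  394.8] phi -1.139 w 87.9 F [ 0.3 -0.5  0.7]
shift tool [-262.2 -333.5   -5. ]
turn tool [ 2.000e-03 -3.000e-03 -2.709e+00]
```

```bash
python3 -m handwheel '[[[0,0,0],[-25,-32,0],1],[[0,0,0],[-25,-32,0],1],[[0,0,0],[-25,-32,0],1],[[0,0,0],[-25,-32,0],1],[[0,0,0],[-25,-32,0],1],[[0,0,0],[-25,-32,0],1],[[0,0,0],[-25,-32,0],1],[[0,0,0],[-25,-32,0],1],[[0,0,-0.12],[-20,-25,0],1],[[0,0,-0.12],[0,0,0],1]]'
python3 -m handwheel '[[[0,0,-0.12],[0,0,0],1],[[0,0,-0.12],[0,0,0],1],[[0,0,-0.12],[0,0,0],1],[[0,0,-0.12],[0,0,0],1],[[0,0,-0.12],[0,0,0],1],[[0,0,-0.12],[0,0,0],1],[[0,0,-0.12],[0,0,0],1],[[0,0,-0.12],[0,0,0],1],[[0,0,-0.12],[0,0,0],1],[[0,0,-0.12],[0,0,0],1]]'
python3 -m handwheel '[[[0,0,-0.12],[0,0,0],1],[[0,0,-0.12],[0,0,0],1],[[0,0,-0.12],[0,0,0],1],[[0,0,-0.12],[0,0,0],1],[[0,0,-0.12],[0,0,0],1],[[0,0,-0.12],[0,0,0],1],[[0,0,-0.12],[0,0,0],1],[[0,0,-0.12],[0,0,0],1],[[0,0,-0.12],[0,0,0],1],[[0,0,-0.12],[0,0,0],1]]'
python3 - <<'E'
from h import *
go([586,56,400],1.57)
p=shot('wrist','w1'); print(proj([[589,54,293],[589,54,258]],p))
for q in ['upper_handle','upper_hinge','trough_center']: spot(p,q)
E
```

```text
t: 3.42
ee_pos: [562.3, 10.7, 397.6]
orientation: [-2.832, 1.351, -0.014]
ft_force: [-0.7, -0.0, 0.5]
width: 88.2
t: 4.25
ee_pos: [562.7, 15.7, 396.9]
orientation: [3.09, 0.556, 0.013]
ft_force: [0.9, -0.3, 0.0]
width: 87.6
t: 5.08
ee_pos: [561.9, 15.8, 397.1]
orientation: [2.177, 2.256, 0.009]
ft_force: [1.3, -0.7, 0.7]
width: 87.6
t 5.1 at [561.9  15.8 397.1] phi 1.606 w 87.6 F [ 1.3 -0.7  0.7]
shift tool [39.4 25.6 -2.8]
turn tool [0.009 0.001 0.036]
[[323.68621176 242.37767595]
 [318.46893432 228.463516  ]]
upper_handle spot 0.84 [589.  52. 257.] [316. 228.] []
upper_hinge spot 0.68 [633. 317. 213.] [560. 263.] []
trough_center spot 0.75 [350.  34.  36.] [296.   4.] []
trough_center spot 0.6 [497.  72.  32.] [317. 119.] []
```

View pics/w1.png

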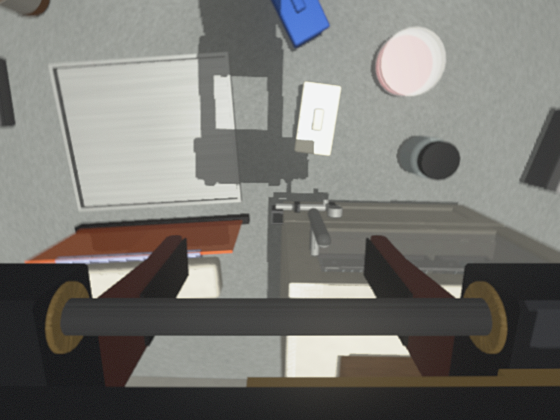

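```bash
python3 -m handwheel '[[[0,0,0.036],[20,14,0],1],[[0,0,0],[18,15,0],1],[[0,0,0],[0,0,20],1],[[0,0,0],[0,0,20],1],[[0,0,0],[0,0,0],1],[[0,0,0],[0,0,0],1],[[0,0,0],[0,0,0],1],[[0,0,0],[0,0,0],1],[[0,0,0],[0,0,0],1],[[0,0,0],[0,0,0],1]]'
python3 - <<'E'
from h import *
go([589,53,264],1.57)
p=shot('wrist','w2'); print(proj([[589,54,293],[589,54,258]],p))
for q in ['upper_handle']: spot(p,q)
E
```

```text
t: 6.12
ee_pos: [593.6, 54.9, 361.0]
orientation: [2.258, 2.17, 0.016]
ft_force: [0.3, 0.9, 0.5]
width: 88.1
t 6.1 at [593.6  54.9 361. ] phi 1.531 w 88.1 F [0.3 0.9 0.5]
shift tool [-2.1 -5.9 96.9]
turn tool [ 0.015  0.    -0.039]
[[274.57743604 213.90281175]
 [274.72921087 201.06631268]]
upper_handle spot 0.62 [592.  51. 257.] [271. 205.] []
```

View pics/w2.png

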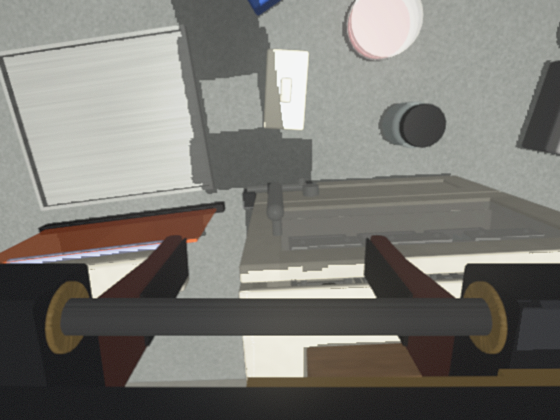

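```bash
python3 -m handwheel '[[[0,0,-0.03],[-1,-4,0],1],[[0,0,0],[0,0,20],1],[[0,0,0],[0,0,20],1],[[0,0,0],[0,0,20],1],[[0,0,0],[0,0,20],1],[[0,0,0],[0,0,20],1],[[0,0,0],[0,0,8],1],[[0,0,0],[0,0,0],1],[[0,0,0],[0,0,0],0],[[0,0,0],[0,0,0],0]]'
python3 -m handwheel '[[[0,0,0],[0,0,0],0],[[0,0,0],[0,0,0],0],[[0,0,0],[0,0,0],0],[[0,0,0],[0,0,0],0],[[0,0,0],[0,0,0],0],[[0,0,0],[0,0,0],0],[[0,0,0],[0,0,0],0],[[0,0,0],[0,0,0],0],[[0,0,0],[0,0,0],0],[[0,0,0],[0,0,0],0]]'
python3 - <<'E'
from h import *
go([589,53,264],1.57)
E
```

```text
t: 7.05
ee_pos: [594.4, 53.5, 255.1]
orientation: [2.22, 2.198, 0.029]
ft_force: [-0.1, -0.5, 0.3]
width: 77.9
t: 7.88
ee_pos: [596.9, 54.2, 260.4]
orientation: [2.217, 2.194, 0.04]
ft_force: [-1.4, 9.8, 1.2]
width: 11.4
t 7.9 at [596.9  54.2 260.4] phi 1.56 w 11.4 F [-1.4  9.8  1.2]
shift tool [-1.3 -7.7 -3.9]
turn tool [ 0.034 -0.002 -0.01 ]
```

```bash
python3 -m handwheel '[[[0.01,0,0.05],[2.7,-13,0],0],[[0.01,0,0.07],[4,-18,0],0],[[0,0,0.08],[5,-21,0],0],[[0,0,0.08],[5,-21,0],0],[[0,0,0.08],[5,-21,0],0],[[0,0,0],[0,0,0],0],[[0,0,0],[0,0,0],0],[[0,0,0],[0,0,0],0],[[0,0,0],[0,0,0],0],[[0,0,0],[0,0,0],0]]'
python3 - <<'E'
from h import *
go([589,53,264],1.57)
for n in ['side','scene']:
    p=shot(n,n+'1'); spot(p,'upper_handle')
E
```

```text
t: 8.72
ee_pos: [506.7, 85.3, 260.3]
orientation: [2.592, 1.744, 0.018]
ft_force: [0.1, 0.3, -0.9]
width: 11.4
t 8.7 at [506.7  85.3 260.3] phi 1.185 w 11.4 F [ 0.1  0.3 -0.9]
shift tool [ 1.  88.4 -1.8]
turn tool [ 0.021  0.004 -0.385]
upper_handle spot 0.69 [497.  88. 258.] [263. 217.] []
upper_handle spot 0.8 [502.  86. 254.] [299. 217.] []
```

View pics/side1.png

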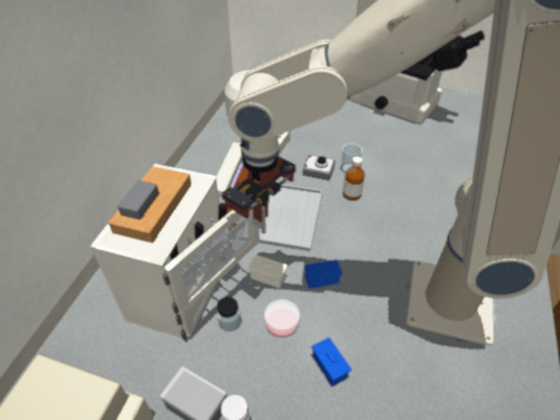

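```bash
python3 -m handwheel '[[[0,0,0.07],[4,-18,0],0],[[0,0,0.08],[5,-21,0],0],[[0,0,0.08],[5,-21,0],0],[[0,0,0.08],[5,-21,0],0],[[0,0,0.08],[5,-21,0],0],[[0,0,0.08],[5,-21,0],0],[[0,0,0.08],[5,-21,0],0],[[0,0,0],[0,0,0],0],[[0,0,0],[0,0,0],0],[[0,0,0],[0,0,0],0]]'
python3 - <<'E'
from h import *
go([589,53,264],1.57)
E
```

```text
t: 9.75
ee_pos: [403.7, 189.7, 260.3]
orientation: [2.972, 0.931, -0.001]
ft_force: [-1.9, 0.4, -0.2]
width: 11.8
t 9.8 at [403.7 189.7 260.3] phi 0.607 w 11.8 F [-1.9  0.4 -0.2]
shift tool [ 74.2 218.    1.3]
turn tool [ 0.02   0.021 -0.963]
```

```bash
python3 -m handwheel '[[[0,0,0.07],[4,-18,0],0],[[0,0,0.08],[5,-21,0],0],[[0,0,0.08],[5,-21,0],0],[[0,0,0.08],[5,-21,0],0],[[0,0,0.08],[5,-21,0],0],[[0,0,0.08],[5,-21,0],0],[[0,0,0.08],[5,-21,0],0],[[0,0,0.04],[2,-10,0],0],[[0,0,0],[0,0,0],0],[[0,0,0],[0,0,0],0]]'
python3 - <<'E'
from h import *
go([589,53,264],1.57)
o=st()
E
```

```text
t: 10.58
ee_pos: [371.9, 340.6, 260.3]
orientation: [3.101, -0.019, -0.052]
ft_force: [-4.5, -0.4, 3.1]
width: 11.7
t 10.6 at [371.9 340.6 260.3] phi -0.013 w 11.7 F [-4.5 -0.4  3.1]
shift tool [220.6 285.    0.6]
turn tool [ 0.006  0.058 -1.582]
t 10.58 p [371.9 340.6 260.3] w 11.732415613048056 F [-4.5 -0.4  3.1]
[[ 0.999 -0.012 -0.034]
 [-0.013 -0.999 -0.04 ]
 [-0.033  0.041 -0.999]] [ 0.72  0.23  1.83 -0.01  1.13  0.74]
```

```bash
python3 -m handwheel '[[[0,0,0],[0,0,0],0.5],[[0,0,0],[0,0,0],0.5],[[0,0,0],[0,0,0],0.5],[[0,0,0],[0,0,0],0.5],[[0,0,0],[0,0,-20],0.5],[[0,0,0],[0,0,-30],0.5],[[0,0,0],[0,0,-40],0.5],[[0,0,0],[0,0,-40],0.5],[[0,0,0],[0,0,-40],0.5],[[0,0,0],[0,0,-10],1]]'
python3 - <<'E'
from h import *
go([450,100,420],1.57)
for n in ['side','scene']:
    p=shot(n,n+'2'); 
    for q in ['upper_handle','upper_hinge','rack1_center','rack2_center','rack3_center','trough_center']: spot(p,q,k=2)
E
```

```text
t: 11.42
ee_pos: [380.0, 341.0, 442.5]
orientation: [3.09, -0.025, -0.064]
ft_force: [-0.3, 0.2, 0.5]
width: 47.4
t 11.4 at [380.  341.  442.5] phi -0.017 w 47.4 F [-0.3  0.2  0.5]
shift tool [ 75.  238.4  31.7]
turn tool [ 0.007  0.073 -1.585]
upper_handle spot 0.74 [367. 348. 258.] [284. 324.] []
upper_hinge spot 0.73 [638. 321. 207.] [168. 292.] []
rack1_center spot 0.74 [574. 268. 205.] [205. 281.] []
rack1_center spot 0.35 [639. 319. 210.] [168. 291.] []
rack2_center spot 0.45 [499. 259. 209.] [238. 286.] []
trough_center spot 0.81 [351.  33.  27.] [321. 273.] []
trough_center spot 0.71 [272. 280.  29.] [330. 361.] []
upper_handle spot 0.96 [373. 348. 255.] [398. 261.] []
upper_hinge spot 0.7 [637. 317. 210.] [311. 315.] []
rack1_center spot 0.54 [580. 266. 207.] [316. 288.] []
rack2_center spot 0.87 [501. 267. 210.] [339. 271.] []
rack2_center spot 0.49 [420. 259. 206.] [359. 255.] []
rack3_center spot 0.84 [418. 256. 206.] [358. 253.] []
trough_center spot 0.98 [492.  71.  29.] [295. 248.] []
trough_center spot 0.74 [274. 286.  28.] [387. 262.] []
```

View pics/side2.png

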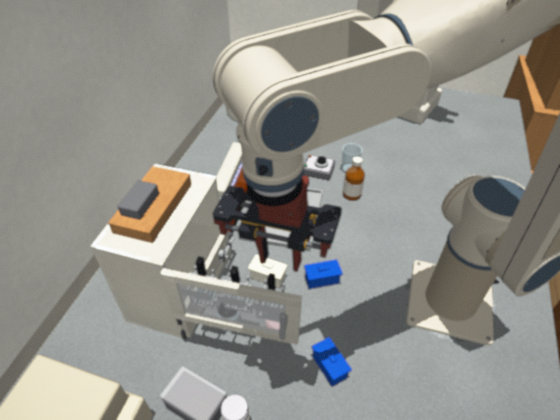

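View pics/scene2.png

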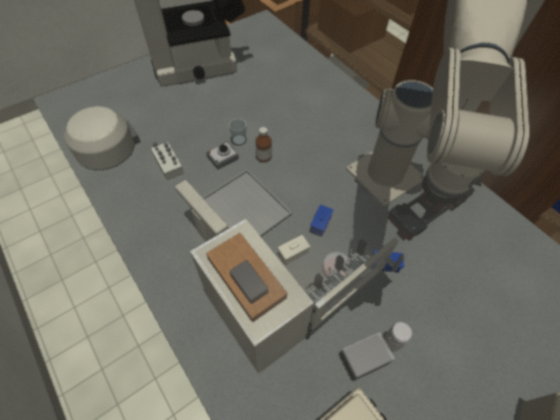

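```bash
python3 -m handwheel '[[[0.01,0.06,0],[12,18,0],1],[[0,0,0],[24,33,0],1],[[0,0,0],[24,33,0],1],[[0,0,0],[24,33,0],1],[[0,0,0],[20,33,5],1],[[0,0,0],[10,33,5],1],[[0,0,0],[0,20,0],1],[[0,0,0],[0,0,0],1],[[0,0,0],[0,0,0],1],[[0,0,0],[0,0,0],1]]'
python3 - <<'E'
from h import *
go([470,170,430],0)
p=shot('wrist','w3')
for q in ['upper_handle','upper_hinge','rack1_center','rack2_center','rack3_center','trough_center']: spot(p,q,k=3)
E
```

```text
t: 12.95
ee_pos: [494.3, 128.5, 435.6]
orientation: [3.095, -0.014, 0.023]
ft_force: [-0.7, -0.1, -0.3]
width: 88.0
t 12.9 at [494.3 128.5 435.6] phi -0.009 w 88.0 F [-0.7 -0.1 -0.3]
shift tool [-24.8 -41.5   3.3]
turn tool [ 0.047 -0.015 -0.009]
rack1_center spot 0.7 [579. 265. 208.] [357.  34.] []
rack1_center spot 0.5 [ 530. -175.    2.] [293. 306.] []
rack2_center spot 0.79 [502. 263. 204.] [279.  38.] []
rack2_center spot 0.28 [499.  69.  29.] [276. 185.] []
rack3_center spot 0.56 [422. 257. 209.] [199.  44.] []
trough_center spot 0.83 [350.  35.  34.] [186. 208.] []
trough_center spot 0.83 [268. 280.  30.] [116.  47.] []
trough_center spot 0.69 [497.  70.  32.] [274. 186.] []
```

View pics/w3.png

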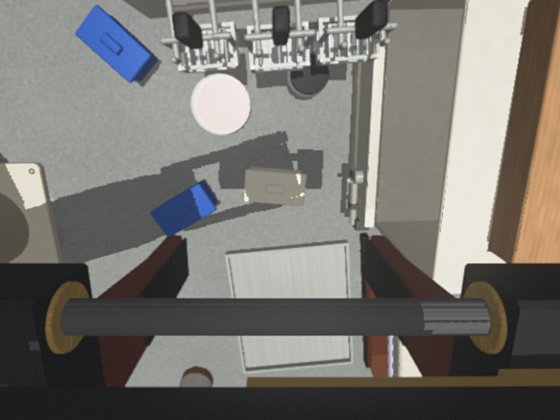

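```bash
python3 - <<'E'
import cv2
a=cv2.imread('pics/w3.png')
cv2.imwrite('pics/c3.png',cv2.resize(a[155:215,230:320],None,fx=8,fy=8,interpolation=2))
cv2.imwrite('pics/c4.png',cv2.resize(a[0:80,160:400],None,fx=3.3,fy=3.3,interpolation=2))
E
```

```text
(no output)
```

View pics/c3.png

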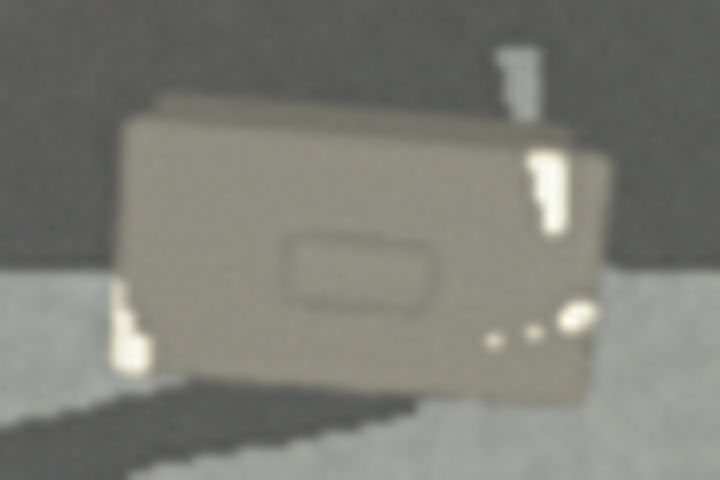

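View pics/c4.png

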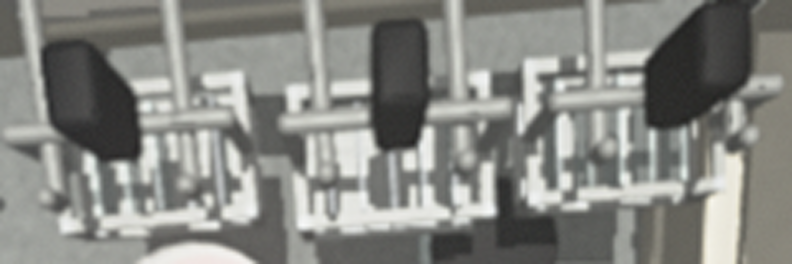

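```bash
python3 - <<'E'
from h import *
p=ctrl.get_image('wrist')
c=[ray(230+u/8,155+v/8,52,p)[:2] for u,v in [(125,118),(612,155),(585,405),(110,372)]]
c=np.array(c);print(c.round(0),c.mean(0).round(1), [np.linalg.norm(c[i]-c[i-1]).round(0) for i in range(4)])
d=c[1]-c[0]+c[2]-c[3]; print('trough yaw',np.arctan2(d[1],d[0]))
t=np.array([ray(u,v,16,p)[:2] for u,v in [(227,255),(350,241),(353,362),(245,371)]]);print(t.round(0),t.mean(0)); 
d=t[1]-t[0]+t[2]-t[3];print(np.arctan2(d[1],d[0]))
for n,(u,v) in dict(r1=(728,40),r2=(401,50),r3=(73,72)).items(): print(n,ray(160+u/3.3,v/3.3,281,p).round(0))
# crossbar ends z=223
for n,(u,v) in dict(r1=[0,0],).items(): pass
for a,b in [((552,100),(780,85)),((282,123),(510,106)),((5,134),(232,117))]:
    A=ray(160+a[0]/3.3,a[1]/3.3,226,p);B=ray(160+b[0]/3.3,b[1]/3.3,226,p);print((A+B).round(0)/2,np.arctan2(*(B-A)[[1,0]]).round(3),np.linalg.norm(B-A).round(0))
go([493,71,120],0)
E
```

```text
[[452. 101.]
 [547.  92.]
 [543.  42.]
 [448.  50.]] [497.4  71.1] [np.float64(51.0), np.float64(95.0), np.float64(51.0), np.float64(95.0)]
trough yaw -0.08568321780337268
[[ 412.  -59.]
 [ 630.  -35.]
 [ 650. -295.]
 [ 435. -312.]] [ 531.70201291 -175.29143137]
0.0946581548738301
r1 [580. 269. 281.]
r2 [502. 267. 281.]
r3 [423. 263. 281.]
[579.  267.5 226. ] 0.057 65.0
[502.  262.5 226. ] 0.063 65.0
[422.5 260.  226. ] 0.061 65.0
t 13.3 at [494.3 128.8 435.5] phi -0.007 w 87.4 F [ 0.3 -0.8 -0.3]
shift tool [ -5.6  43.  317.8]
turn tool [ 0.047 -0.015 -0.007]
```

```bash
python3 -m handwheel '[[[0.045,-0.015,0],[2,40,30],1],[[0,0,-0.12],[0,17,30],1],[[0,0,-0.12],[0,0,30],1],[[0,0,-0.12],[0,0,30],1],[[0,0,-0.12],[0,0,0],1],[[0,0,-0.12],[0,0,0],1],[[0,0,-0.12],[0,0,0],1],[[0,0,-0.12],[0,0,0],1],[[0,0,-0.12],[0,0,0],1],[[0,0,-0.12],[0,0,0],1]]'
python3 -m handwheel '[[[0,0,-0.12],[0,0,0],1],[[0,0,-0.12],[0,0,0],1],[[0,0,-0.12],[0,0,0],1],[[0,0,-0.05],[0,0,0],1],[[0,0,0],[0,0,0],1],[[0,0,0],[0,0,0],1],[[0,0,0],[0,0,0],1],[[0,0,0],[0,0,0],1],[[0,0,0],[0,0,0],1],[[0,0,0],[0,0,0],1]]'
python3 - <<'E'
from h import *
go([497.5,71,34],1.485)
E
```

```text
t: 14.18
ee_pos: [496.3, 79.7, 317.3]
orientation: [-2.662, -1.667, -0.004]
ft_force: [-0.2, -0.2, 0.1]
width: 87.8
t: 15.02
ee_pos: [496.5, 81.6, 317.3]
orientation: [2.247, 2.195, 0.004]
ft_force: [-0.3, -0.3, -0.0]
width: 88.1
t 15.0 at [496.5  81.6 317.3] phi 1.548 w 88.1 F [-0.3 -0.3 -0. ]
shift tool [-11.1   0.7 283.3]
turn tool [ 0.002 -0.002  0.063]
```

```bash
python3 -m handwheel '[[[0,0,0.065],[-11,0,0],1],[[0,0,0],[0,0,35],1],[[0,0,0],[0,0,35],1],[[0,0,0],[0,0,35],1],[[0,0,0],[0,0,35],1],[[0,0,0],[0,0,30],1],[[0,0,0],[0,0,0],1],[[0,0,0],[0,0,0],1],[[0,0,0],[0,0,0],1],[[0,0,0],[0,0,0],1]]'
python3 - <<'E'
from h import *
go([497.5,71,34],1.485)
p=shot('wrist','w4')
spot(p,'trough_center')
E
```

```text
t: 15.85
ee_pos: [502.3, 71.0, 147.3]
orientation: [2.32, 2.108, 0.019]
ft_force: [0.1, -0.2, -0.4]
width: 87.7
t 15.8 at [502.3  71.  147.3] phi 1.475 w 87.7 F [ 0.1 -0.2 -0.4]
shift tool [ -0.9  -6.4 113.2]
turn tool [ 0.014 -0.004 -0.01 ]
```

View pics/w4.png

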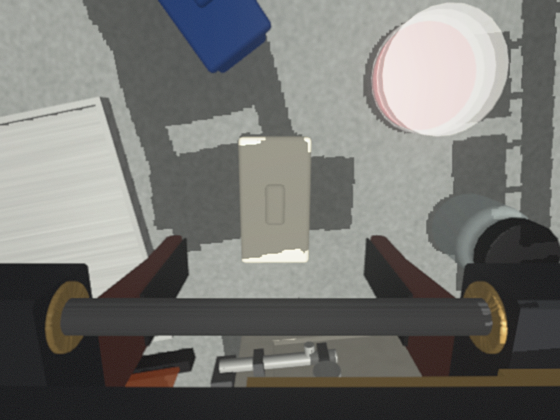

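```bash
python3 - <<'E'
from h import *
p=ctrl.get_image('wrist')
c=np.array([ray(u,v,52,p)[:2] for u,v in [(239,137),(310,138),(309,262),(240,261)]]);print(c.round(0),c.mean(0))
E
python3 -m handwheel '[[[0.01,0,0],[-1,-5,25],1],[[0,0,0],[0,-1,25],1],[[0,0,0],[0,-1,25],1],[[0,0,0],[0,-1,22],1],[[0,0,0],[0,0,8],1],[[0,0,0],[0,0,0],1],[[0,0,0],[0,0,0],1],[[0,0,0],[0,0,0],1],[[0,0,0],[0,0,0],1],[[0,0,0],[0,0,0],1]]'
python3 - <<'E'
from h import *
go([497.5,71,34],1.485)
E
```

```text
[[448.  51.]
 [453. 100.]
 [547.  93.]
 [541.  40.]] [497.3215421   70.73622675]
t: 16.83
ee_pos: [506.6, 72.6, 51.6]
orientation: [2.314, 2.102, 0.042]
ft_force: [1.0, -0.0, 0.3]
width: 87.3
t 16.8 at [506.6  72.6  51.6] phi 1.475 w 87.3 F [ 1.  -0.   0.3]
shift tool [-2.6 -9.4 17.3]
turn tool [ 0.03 -0.01 -0.01]
```

```bash
python3 -m handwheel '[[[0.03,0,0],[-2,-7,10],1],[[0,0,0],[-0.5,-3,8],1],[[0,0,0],[0,-1,0],0],[[0,0,0],[0,0,0],0],[[0,0,0],[0,0,0],0],[[0,0,0],[0,0,0],0],[[0,0,0],[0,0,0],0],[[0,0,0],[0,0,0],0],[[0,0,0],[0,0,0],0],[[0,0,0],[0,0,0],0]]'
python3 - <<'E'
from h import *
go([497.5,71,34],1.485)
E
```

```text
t: 17.67
ee_pos: [495.5, 71.2, 33.2]
orientation: [-2.319, -2.108, -0.011]
ft_force: [0.5, 0.5, -0.6]
width: 51.5
t 17.7 at [495.5  71.2  33.2] phi 1.475 w 51.5 F [ 0.5  0.5 -0.6]
shift tool [ 0.   2.  -0.8]
turn tool [-0.001 -0.01  -0.01 ]
```

```bash
python3 -m handwheel '[[[0,0,0],[0,0,-15],0],[[0,0,0],[0,0,-25],0],[[0,0,0],[0,0,-30],0],[[0,0,0],[-10,0,-30],0],[[0,0,0],[-30,0,-10],0],[[0,0,0],[-38,1,0],0],[[0,0,0],[-38,1,0],0],[[0,0,0],[-38,1,0],0],[[0,0,0],[-38,1,0],0],[[0,0,0],[-30,1,0],0]]'
python3 -m handwheel '[[[0,0,0.1],[0,0,0],0],[[0,0,0.12],[0,0,0],0],[[0,0,0.12],[0,0,0],0],[[0,0,0.12],[0,0,0],0],[[0,0,0.12],[0,0,0],0],[[0,0,0.12],[0,0,0],0],[[0,0,0.12],[0,0,0],0],[[0,0,0.12],[0,0,0],0],[[0,0,0.12],[0,0,0],0],[[0,0,0.12],[0,0,0],0]]'
python3 - <<'E'
from h import *
go([480,-181,100],.097)
E
```

```text
t: 18.5
ee_pos: [477.8, -154.7, 145.3]
orientation: [-2.306, -2.12, -0.006]
ft_force: [1.2, 0.3, -3.5]
width: 51.6
t: 19.33
ee_pos: [472.5, -162.1, 142.6]
orientation: [-3.104, -0.404, 0.012]
ft_force: [0.5, -0.2, -3.0]
width: 51.6
t 19.3 at [ 472.5 -162.1  142.6] phi 0.259 w 51.6 F [ 0.5 -0.2 -3. ]
shift tool [ 2.6 20.7 42.4]
turn tool [-0.012  0.007  0.162]
```

```bash
python3 -m handwheel '[[[-0.01,0,0.1],[2,20,10],0],[[0,0,0.06],[0,0,25],0],[[0,0,0],[0,0,25],0],[[0,0,0],[0,0,20],0],[[0,0,0],[0,0,0],0],[[0,0,0],[0,0,0],0],[[0,0,0],[0,0,0],0],[[0,0,0],[0,0,0],0],[[0,0,0],[0,0,0],0],[[0,0,0],[0,0,0],0]]'
python3 - <<'E'
from h import *
go([480,-181,39],.097)
E
```

```text
t: 20.17
ee_pos: [480.2, -181.7, 62.8]
orientation: [3.138, 0.131, -0.005]
ft_force: [-0.1, -0.0, -2.9]
width: 51.9
t 20.2 at [ 480.2 -181.7   62.8] phi 0.084 w 51.9 F [-0.1 -0.  -2.9]
shift tool [-0.  -0.7 23.8]
turn tool [ 0.001  0.004 -0.013]
```

```bash
python3 -m handwheel '[[[0,0,-0.013],[0,0,10],0],[[0,0,0],[0,0,8],0],[[0,0,0],[0,0,5],0],[[0,0,0],[0,0,3],0],[[0,0,0],[0,0,2],0],[[0,0,0],[0,0,0],0],[[0,0,0],[0,0,0],0],[[0,0,0],[0,0,0],0],[[0,0,0],[0,0,0],0],[[0,0,0],[0,0,0],0]]'
python3 - <<'E'
from h import *
go([480,-181,39],.097)
E
```

```text
t: 21.0
ee_pos: [482.0, -182.9, 36.8]
orientation: [3.134, 0.156, 0.001]
ft_force: [-1.6, 0.7, 4.1]
width: 51.7
t 21.0 at [ 482.  -182.9   36.8] phi 0.099 w 51.7 F [-1.6  0.7  4.1]
shift tool [-1.8 -2.1 -2.2]
turn tool [ 0.004 -0.     0.002]
```

```bash
python3 -m handwheel '[[[0,0,0],[0,0,0],1],[[0,0,0],[0,0,0],1],[[0,0,0],[0,0,0],1],[[0,0,0],[0,0,0],1],[[0,0,0],[0,0,-15],1],[[0,0,0],[0,0,-30],1],[[0,0,0],[0,0,-40],1],[[0,0,0],[0,0,-40],1],[[0,0,0],[0,0,-40],1],[[0,0,0],[0,0,-40],1]]'
python3 -m handwheel '[[[0,0,0],[0,0,-40],1],[[0,0,0],[0,0,-40],1],[[0,0,0],[0,-20,-30],1],[[0,0,0],[0,-40,0],1],[[0,0,0],[0,-40,0],1],[[0,0,0],[0,-40,0],1],[[0,0,0],[0,-40,0],1],[[0,0,0],[0,-40,0],1],[[0,0,0],[0,-40,0],1],[[0,0,0],[0,-20,0],1]]'
python3 - <<'E'
from h import *
go([502,264,330],.06)
p=shot('wrist','w5')
for q in ['rack1_center','rack2_center','rack3_center','trough_center']: spot(p,q,k=3)
E
```

```text
t: 21.83
ee_pos: [476.8, -180.1, 239.6]
orientation: [-3.133, -0.155, 0.028]
ft_force: [1.5, -1.8, 0.2]
width: 87.9
t: 22.67
ee_pos: [454.2, 103.8, 368.2]
orientation: [3.137, 0.138, 0.012]
ft_force: [0.3, 0.2, 1.0]
width: 88.5
t 22.7 at [454.2 103.8 368.2] phi 0.088 w 88.5 F [0.3 0.2 1. ]
shift tool [  61.4 -155.5   38.3]
turn tool [ 0.002 -0.007  0.028]
rack1_center spot 0.74 [577. 268. 212.] [444.   9.] []
rack2_center spot 0.94 [500. 261. 207.] [347.   9.] []
rack2_center spot 0.29 [549. 240.  -1.] [349.  74.] []
rack3_center spot 0.85 [419. 258. 208.] [248.   4.] []
trough_center spot 0.9 [349.  32.  32.] [198. 209.] []
trough_center spot 0.88 [270. 284.  31.] [143.  14.] []
trough_center spot 0.71 [ 482. -185.   36.] [276. 347.] []
```

View pics/w5.png

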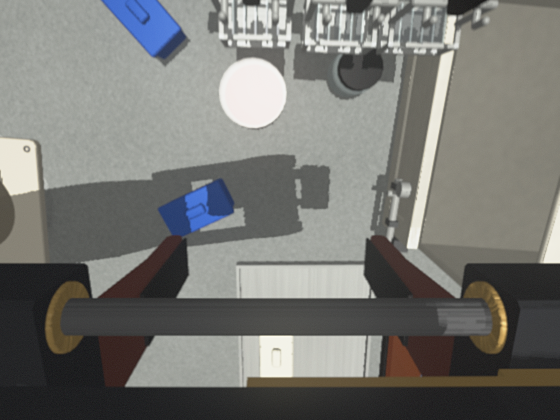

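```bash
python3 -m handwheel '[[[0,0,0.028],[12,-30,0],0.5],[[0,0,0],[15,-38,0],0.5],[[0,0,0],[15,-38,0],0.5],[[0,0,0],[12,-35,10],0.5],[[0,0,0],[7,-15,20],0.5],[[0,0,0],[0,0,0],0.5],[[0,0,0],[0,0,0],0.5],[[0,0,0],[0,0,0],0.5],[[0,0,0],[0,0,0],0.5],[[0,0,0],[0,0,0],0.5]]'
python3 - <<'E'
from h import *
go([502,264.5,300],.06)
p=shot('wrist','w6'); print(proj([[502,265,281],[502,265,252]],p))
spot(p,'rack2_center')
E
```

```text
t: 23.75
ee_pos: [514.2, 249.8, 337.7]
orientation: [3.134, 0.053, 0.014]
ft_force: [0.7, 0.6, 0.7]
width: 44.0
t 23.8 at [514.2 249.8 337.7] phi 0.034 w 44.0 F [0.7 0.6 0.7]
shift tool [-12.1 -15.3  37.5]
turn tool [ 0.007 -0.009 -0.026]
[[256.81271555 201.83202179]
 [258.63776012 192.03024258]]
rack2_center spot 0.59 [499. 265. 205.] [257. 180.] []
```

View pics/w6.png

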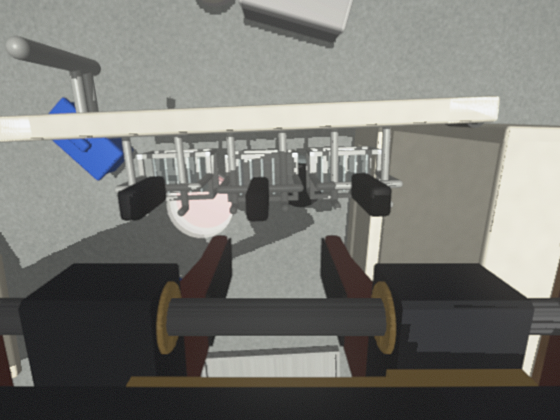

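```bash
python3 -m handwheel '[[[0,0,-0.026],[-12,-13,0],0.5],[[0,0,0],[0,-2,20],0.5],[[0,0,0],[0,0,20],0.5],[[0,0,0],[0,0,0],0.5],[[0,0,0],[0,0,0],0.5],[[0,0,0],[0,0,0],0.5],[[0,0,0],[0,0,0],0.5],[[0,0,0],[0,0,0],0.5],[[0,0,0],[0,0,0],0.5],[[0,0,0],[0,0,0],0.5]]'
python3 - <<'E'
from h import *
go([502,264.5,250],.06)
E
```

```text
t: 24.68
ee_pos: [504.9, 262.8, 306.2]
orientation: [3.139, 0.088, 0.035]
ft_force: [0.4, -0.2, 0.4]
width: 43.9
t 24.7 at [504.9 262.8 306.2] phi 0.056 w 43.9 F [ 0.4 -0.2  0.4]
shift tool [-4.  -2.  56.1]
turn tool [ 0.002 -0.022 -0.004]
```

```bash
python3 -m handwheel '[[[0,-0.02,0],[-3,-2,15],0.5],[[0,0,0],[-1,0,15],0.5],[[0,0,0],[0,0,15],0.5],[[0,0,0],[-1,0,9],0.5],[[0,0,0],[-1,0,4],0.5],[[0,0,0],[0,0,0],0.5],[[0,0,0],[0,0,0],0.5],[[0,0,0],[0,0,0],0.5],[[0,0,0],[0,0,0],0.5],[[0,0,0],[0,0,0],0.5]]'
python3 - <<'E'
from h import *
go([502,264.5,250],.06)
E
```

```text
t: 25.52
ee_pos: [499.1, 265.5, 244.4]
orientation: [3.14, 0.088, -0.001]
ft_force: [0.2, 0.7, 0.4]
width: 44.1
t 25.5 at [499.1 265.5 244.4] phi 0.056 w 44.1 F [0.2 0.7 0.4]
shift tool [ 2.9  1.1 -5.6]
turn tool [ 0.     0.001 -0.004]
```

```bash
python3 -m handwheel '[[[0,0,0],[3,0,-4],0.5],[[0,0,0],[0,0,0],0],[[0,0,0],[0,0,0],0],[[0,0,0],[0,0,0],0],[[0,0,0],[0,0,0],0],[[0,0,0],[0,0,0],0],[[0,0,0],[0,0,0],0],[[0,0,0],[0,0,0],0],[[0,0,0],[0,0,0],0],[[0,0,0],[0,0,0],0]]'
python3 - <<'E'
from h import *
go([502,264.5,250],.06)
E
```

```text
t: 26.35
ee_pos: [503.4, 266.2, 251.0]
orientation: [-3.139, -0.088, -0.004]
ft_force: [0.6, 0.6, 1.0]
width: 13.9
t 26.4 at [503.4 266.2 251. ] phi 0.056 w 13.9 F [0.6 0.6 1. ]
shift tool [-1.5  1.6  1. ]
turn tool [-0.001 -0.003 -0.004]
```

```bash
python3 -m handwheel '[[[0,0,0],[-1,0,-8],0],[[0,0,0],[0,0,-12],0],[[0,0,0],[0,0,-12],0],[[0,0,0],[0,0,-6],0],[[0,0,0],[0,10,0],0],[[0,0,0],[0,15,0],0],[[0,0,0],[0,20,0],0],[[0,0,0],[0,25,0],0],[[0,0,0],[0,30,0],0],[[0,0,0],[0,20,0],0]]'
python3 - <<'E'
from h import *
go([502,264.5,250],.06)
shot('side','side3')
E
```

```text
t: 27.18
ee_pos: [508.2, 142.8, 293.5]
orientation: [-3.139, -0.1, -0.006]
ft_force: [1.0, -0.2, -1.2]
width: 14.1
t 27.2 at [508.2 142.8 293.5] phi 0.064 w 14.1 F [ 1.  -0.2 -1.2]
shift tool [   1.3 -121.8   43.6]
turn tool [-0.001 -0.004  0.004]
```

View pics/side3.png

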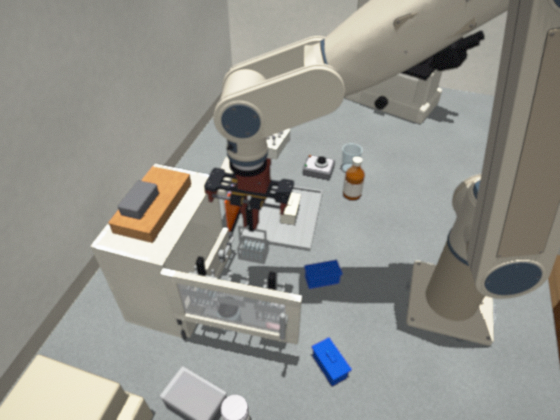

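```bash
python3 -m handwheel '[[[0,0,0],[3,25,0],0],[[0,0,0],[5,38,0],0],[[0,0,0],[5,40,0],0],[[0,0,0],[5,40,0],0],[[0,0,0],[5,40,0],0],[[0,0,0],[5,40,0],0],[[0,0,0],[5,40,0],0],[[0,0,0],[5,40,0],0],[[0,0,0],[5,40,0],0],[[0,0,0.08],[3,25,0],0]]'
python3 -m handwheel '[[[0,0,0.12],[0,0,0],0],[[0,0,0.12],[0,0,0],0],[[0,0,0.12],[0,0,0],0],[[0,0,0.12],[0,0,0],0],[[0,0,0.12],[0,0,0],0],[[0,0,0.12],[0,0,0],0],[[0,0,0.12],[0,0,0],0],[[0,0,0.12],[0,0,0],0],[[0,0,0.12],[0,0,0],0],[[0,0,0.12],[0,0,0],0]]'
python3 - <<'E'
from h import *
go([579,-251.5,200],-1.474)
E
```

```text
t: 28.07
ee_pos: [573.7, -238.9, 294.3]
orientation: [-3.141, 0.022, -0.006]
ft_force: [-0.5, 0.9, -2.0]
width: 14.0
t: 28.9
ee_pos: [568.0, -251.8, 291.8]
orientation: [2.533, -1.857, -0.0]
ft_force: [-0.4, 0.2, -1.4]
width: 13.8
t 28.9 at [ 568.  -251.8  291.8] phi -1.265 w 13.8 F [-0.4  0.2 -1.4]
shift tool [  3.  -10.7  91.7]
turn tool [ 0.001 -0.001  0.209]
```

```bash
python3 -m handwheel '[[[0,0,0.11],[3,-10,0],0],[[0,0,0.1],[0,0,20],0],[[0,0,0],[0,0,30],0],[[0,0,0],[0,0,30],0],[[0,0,0],[0,0,30],0],[[0,0,0],[0,0,15],0],[[0,0,0],[0,0,0],0],[[0,0,0],[0,0,0],0],[[0,0,0],[0,0,0],0],[[0,0,0],[0,0,0],0]]'
python3 - <<'E'
from h import *
go([579,-251.5,125],-1.474)
p=shot('side','side4');shot('wrist','w7')
E
```

```text
t: 29.73
ee_pos: [577.0, -255.8, 165.8]
orientation: [2.303, -2.136, 0.007]
ft_force: [-0.1, 0.1, -1.3]
width: 14.1
t 29.7 at [ 577.  -255.8  165.8] phi -1.496 w 14.1 F [-0.1  0.1 -1.3]
shift tool [-4.3 -2.2 40.8]
turn tool [-0.002 -0.004 -0.022]
```

View pics/w7.png

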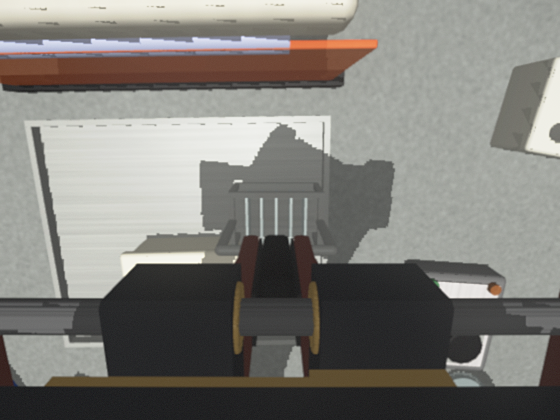

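View pics/side4.png

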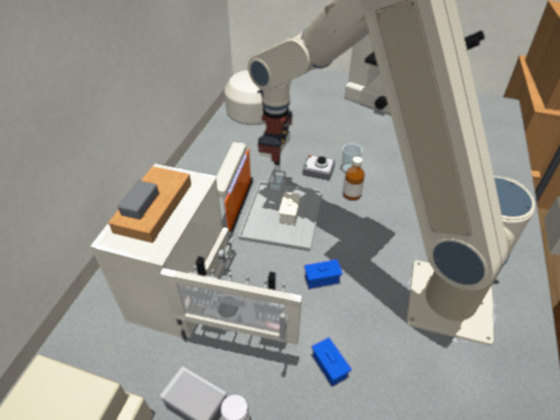

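```bash
python3 -m handwheel '[[[0,0,-0.02],[-7,-2,8],0],[[0,0,0],[-1,0,12],0],[[0,0,0],[0,0,8],0],[[0,0,0],[0,0,5],0],[[0,0,0],[0,0,3],0],[[0,0,0],[0,0,2],0],[[0,0,0],[0,0,2],0],[[0,0,0],[0,0,0],0],[[0,0,0],[0,0,0],0],[[0,0,0],[0,0,0],0]]'
python3 - <<'E'
from h import *
go([579,-249,125],-1.474)
E
```

```text
t: 30.67
ee_pos: [580.8, -247.4, 124.7]
orientation: [-2.327, 2.109, -0.016]
ft_force: [0.5, 1.0, -1.5]
width: 13.6
t 30.7 at [ 580.8 -247.4  124.7] phi -1.473 w 13.6 F [ 0.5  1.  -1.5]
shift tool [ 1.4  2.  -0.4]
turn tool [-0.007 -0.007  0.001]
```

```bash
python3 -m handwheel '[[[0,0,0],[0,1,2],0],[[0,0,0],[0,1,2],0],[[0,0,0],[0,0,2],0],[[0,0,0],[0,0,0],0],[[0,0,0],[0,0,0],0],[[0,0,0],[0,0,0],0],[[0,0,0],[0,0,0],0],[[0,0,0],[0,0,0],0],[[0,0,0],[0,0,0],0],[[0,0,0],[0,0,0],0]]'
python3 - <<'E'
from h import *
go([579,-249,125],-1.474)
E
```

```text
t: 31.5
ee_pos: [582.1, -248.3, 125.0]
orientation: [-2.322, 2.108, -0.026]
ft_force: [-0.4, 0.6, -2.1]
width: 14.1
t 31.5 at [ 582.1 -248.3  125. ] phi -1.474 w 14.1 F [-0.4  0.6 -2.1]
shift tool [ 0.4  3.1 -0.1]
turn tool [-0.015 -0.009 -0.   ]
```

```bash
python3 -m handwheel '[[[-0.01,-0.01,0],[0,2,1],0],[[0,0,0],[0,1,1],0],[[0,0,0],[0,0,1],0],[[0,0,0],[0,0,1],0],[[0,0,0],[0,0,1],0],[[0,0,0],[0,0,1],0],[[0,0,0],[0,0,1],0],[[0,0,0],[0,0,1],0],[[0,0,0],[0,0,1],0],[[0,0,0],[0,0,1],0]]'
python3 - <<'E'
from h import *
go([579,-249,125],-1.474)
E
```

```text
t: 32.33
ee_pos: [580.8, -249.1, 124.3]
orientation: [-2.32, 2.107, -0.001]
ft_force: [-2.7, 1.6, 7.5]
width: 14.1
t 32.3 at [ 580.8 -249.1  124.3] phi -1.475 w 14.1 F [-2.7  1.6  7.5]
shift tool [-0.3  1.8 -0.7]
turn tool [-0.006  0.004 -0.001]
```

```bash
python3 -m handwheel '[[[0,0,0],[0,0,0],0.4],[[0,0,0],[0,0,0],0.4],[[0,0,0],[0,0,0],0.4],[[0,0,0],[0,0,0],0.4],[[0,0,0],[0,0,-15],0.5],[[0,0,0],[0,0,-30],0.5],[[0,0,0],[0,0,-40],0.5],[[0,0,0],[0,0,-40],0.5],[[0,0,0],[0,0,-40],0.5],[[0,0,0],[0,0,-20],0.5]]'
python3 - <<'E'
from h import *
go([423,262,340],.06)
p=shot('wrist','w8');p=shot('scene','scene8')
E
```

```text
t: 33.17
ee_pos: [576.3, -249.1, 307.9]
orientation: [-2.324, 2.111, 0.028]
ft_force: [1.5, 0.3, 0.4]
width: 43.9
t 33.2 at [ 576.3 -249.1  307.9] phi -1.475 w 43.9 F [1.5 0.3 0.4]
shift tool [-523.8  104.   -23.5]
turn tool [-0.002  0.02  -1.535]
```

View pics/w8.png

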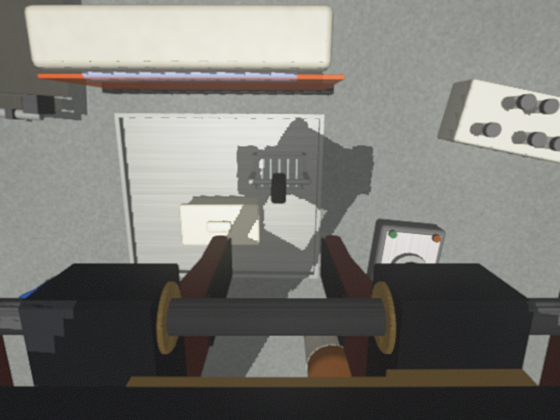

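```bash
python3 -m handwheel '[[[0,0,0],[-35,6,-15],0.5],[[0,0,0],[-40,8,-10],0.5],[[0,0,0],[-40,8,0],0.5],[[0,0,0],[-40,8,0],0.5],[[0,0,0],[-40,8,0],0.5],[[0,0,0],[-40,8,0],0.5],[[0,0,0],[-40,8,0],0.5],[[0,0,0],[-40,8,0],0.5],[[0,0,0],[-40,8,0],0.5],[[0,0,0],[-40,8,0],0.5]]'
python3 -m handwheel '[[[0,0,0],[-40,8,0],0.5],[[0,0,0],[-35,6,0],0.5],[[0,0,-0.1],[-15,2,0],0.5],[[0,0,-0.12],[0,0,0],0.5],[[0,0,-0.12],[0,0,0],0.5],[[0,0,-0.12],[0,0,0],0.5],[[0,0,-0.12],[0,0,0],0.5],[[0,0,-0.12],[0,0,0],0.5],[[0,0,-0.12],[0,0,0],0.5],[[0,0,-0.12],[0,0,0],0.5]]'
python3 -m handwheel '[[[0,0,-0.12],[0,0,0],0.5],[[0,0,-0.12],[0,0,0],0.5],[[0,0,-0.12],[0,0,0],0.5],[[0,0,-0.12],[0,0,0],0.5],[[0,0,-0.05],[0,0,0],0.5],[[0,0,0],[0,0,0],0.5],[[0,0,0],[0,0,0],0.5],[[0,0,0],[0,0,0],0.5],[[0,0,0],[0,0,0],0.5],[[0,0,0],[0,0,0],0.5]]'
python3 - <<'E'
from h import *
go([423,262,310],.06)
p=shot('wrist','w9'); spot(p,'rack3_center'); spot(p,'rack1_center');  print(proj([[423,262,281],[423,262,252]],p))
E
```

```text
t: 34.1
ee_pos: [455.6, 138.5, 326.1]
orientation: [2.305, -2.121, -0.043]
ft_force: [1.0, 0.7, 0.2]
width: 43.8
t: 34.93
ee_pos: [419.4, 235.6, 311.8]
orientation: [3.029, -0.79, -0.076]
ft_force: [0.2, 0.5, -0.3]
width: 43.9
t: 35.77
ee_pos: [413.4, 232.6, 298.6]
orientation: [3.133, 0.066, -0.108]
ft_force: [0.2, 0.3, -0.5]
width: 44.2
t 35.8 at [413.4 232.6 298.6] phi 0.042 w 44.2 F [ 0.2  0.3 -0.5]
shift tool [ 10.  -29.  -12.2]
turn tool [ 0.004  0.069 -0.018]
rack3_center spot 0.94 [420. 257. 207.] [296. 180.] []
rack1_center spot 0.56 [580. 265. 210.] [533. 181.] []
[[300.60994924 194.72699814]
 [300.66496857 184.0248029 ]]
```

View pics/w9.png

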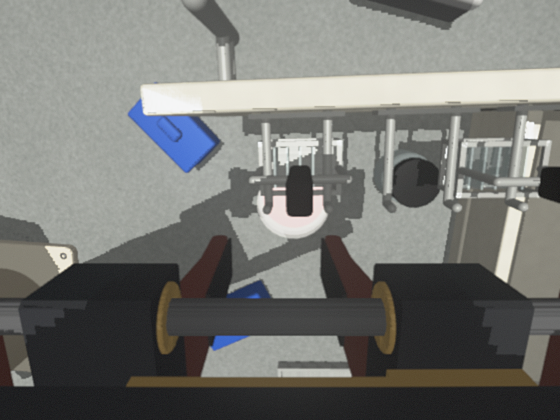

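```bash
python3 - <<'E'
from h import *
p=ctrl.get_image('wrist'); print(ray(299,203,281,p),ray(299,196,281,p))
a=cv2.imread('pics/w9.png');cv2.imwrite('pics/c5.png',cv2.resize(a[150:230,240:360],None,fx=6,fy=6,interpolation=2))
E
```

```text
[422.59794774 257.69585511 281.        ] [422.38469849 261.32160537 281.        ]
```

View pics/c5.png

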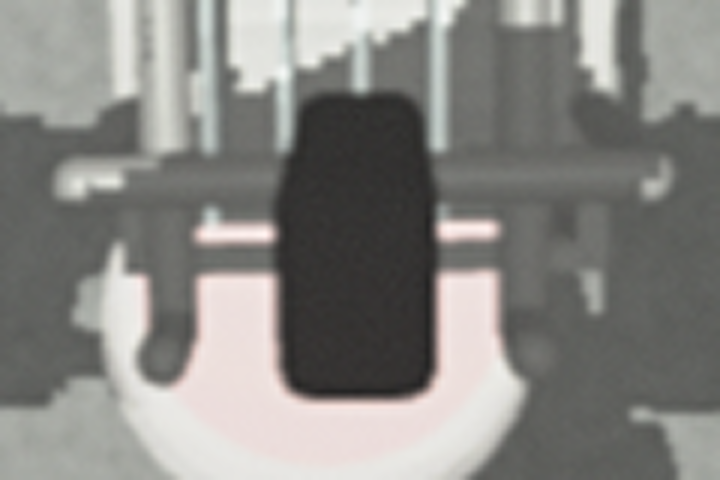

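```bash
python3 -m handwheel '[[[0,0.07,-0.018],[4,0,-15],0.5],[[0,0,0],[6,-15,0],0.5],[[0,0,0],[0,-13,0],0.5],[[0,0,0],[0,0,0],0.5],[[0,0,0],[0,0,0],0.5],[[0,0,0],[0,0,0],0.5],[[0,0,0],[0,0,0],0.5],[[0,0,0],[0,0,0],0.5],[[0,0,0],[0,0,0],0.5],[[0,0,0],[0,0,0],0.5]]'
python3 - <<'E'
from h import *
go([422.5,260.5,250],.06)
E
```

```text
t: 36.8
ee_pos: [422.8, 264.0, 311.8]
orientation: [3.135, 0.095, -0.005]
ft_force: [-0.1, 0.4, 0.2]
width: 44.0
t 36.8 at [422.8 264.  311.8] phi 0.06 w 44.0 F [-0.1  0.4  0.2]
shift tool [-0.3  3.1 61.8]
turn tool [0.005 0.003 0.   ]
```

```bash
python3 -m handwheel '[[[0,0,0],[0,3,15],0.5],[[0,0,0],[0,0,18],0.5],[[0,0,0],[0,0,16],0.5],[[0,0,0],[0,0,10],0.5],[[0,0,0],[0,0,0],0.5],[[0,0,0],[0,0,0],0.5],[[0,0,0],[0,0,0],0],[[0,0,0],[0,0,0],0],[[0,0,0],[0,0,0],0],[[0,0,0],[0,0,0],0]]'
python3 -m handwheel '[[[0,0,0],[0,0,0],0],[[0,0,0],[0,0,0],0],[[0,0,0],[0,0,0],0],[[0,0,0],[0,0,0],0],[[0,0,0],[0,0,0],0],[[0,0,0],[0,0,0],0],[[0,0,0],[0,0,0],0],[[0,0,0],[0,0,0],0],[[0,0,0],[0,0,0],0],[[0,0,0],[0,0,0],0]]'
python3 - <<'E'
from h import *
go([422.5,260.5,250],.06)
E
```

```text
t: 37.63
ee_pos: [425.0, 260.5, 254.1]
orientation: [3.138, 0.092, 0.003]
ft_force: [-0.5, 0.1, 0.6]
width: 20.5
t: 38.47
ee_pos: [424.8, 260.6, 254.6]
orientation: [3.138, 0.092, 0.003]
ft_force: [-0.1, -1.1, -1.8]
width: 13.8
t 38.5 at [424.8 260.6 254.6] phi 0.059 w 13.8 F [-0.1 -1.1 -1.8]
shift tool [-2.4 -0.1  4.6]
turn tool [ 0.002 -0.002 -0.001]
```

```bash
python3 -m handwheel '[[[0,0,0],[-1,0,-8],0],[[0,0,0],[0,0,-12],0],[[0,0,0],[0,0,-12],0],[[0,0,0],[0,0,-6],0],[[0,0,0],[0,10,0],0],[[0,0,0],[0,15,0],0],[[0,0,0],[0,20,0],0],[[0,0,0],[0,25,0],0],[[0,0,0],[10,30,0],0],[[0,0,0],[15,30,0],0]]'
python3 - <<'E'
from h import *
go([571,-171,290],-1.474)
E
```

```text
t: 39.3
ee_pos: [453.9, 129.4, 295.7]
orientation: [3.138, 0.107, 0.002]
ft_force: [0.7, 0.2, -0.9]
width: 13.7
t 39.3 at [453.9 129.4 295.7] phi 0.068 w 13.7 F [ 0.7  0.2 -0.9]
shift tool [ 96.4 307.7   6.3]
turn tool [ 0.    -0.002  1.542]
```

```bash
python3 -m handwheel '[[[0,0,0],[9,25,0],0],[[0,0,0],[12,38,0],0],[[0,0,0],[12,38,0],0],[[0,0,0],[12,38,0],0],[[0,0,0],[12,38,0],0],[[0,0,0],[12,38,0],0],[[0,0,0],[12,38,0],0],[[0,0,0],[12,38,0],0],[[0,0,0.1],[4,17,0],0],[[0,0,0.12],[0,0,0],0]]'
python3 -m handwheel '[[[0,0,0.12],[0,0,0],0],[[0,0,0.12],[0,0,0],0],[[0,0,0.12],[0,0,0],0],[[0,0,0.12],[0,0,0],0],[[0,0,0.12],[0,0,0],0],[[0,0,0.12],[0,0,0],0],[[0,0,0.12],[0,0,0],0],[[0,0,0.12],[0,0,0],0],[[0,0,0.12],[0,0,0],0],[[0,0,0.12],[0,0,0],0]]'
python3 - <<'E'
from h import *
go([571,-171,200],-1.474)
E
```

```text
t: 40.13
ee_pos: [570.5, -196.4, 294.1]
orientation: [3.127, -0.249, 0.001]
ft_force: [-1.0, -0.0, -2.1]
width: 13.8
t: 40.97
ee_pos: [562.4, -205.6, 288.4]
orientation: [2.389, -2.028, -0.008]
ft_force: [0.3, -0.0, -1.3]
width: 13.8
t 41.0 at [ 562.4 -205.6  288.4] phi -1.408 w 13.8 F [ 0.3 -0.  -1.3]
shift tool [-32.9 -15.   88.3]
turn tool [ 0.01  -0.002  0.066]
```

```bash
python3 -m handwheel '[[[0,0,0.06],[-30,-12,0],0],[[0,0,0],[-4,-2,5],0],[[0,0,0],[0,0,25],0],[[0,0,0],[0,0,30],0],[[0,0,0],[0,0,30],0],[[0,0,0],[0,0,20],0],[[0,0,0],[0,0,0],0],[[0,0,0],[0,0,0],0],[[0,0,0],[0,0,0],0],[[0,0,0],[0,0,0],0]]'
python3 - <<'E'
from h import *
go([571,-170,128],-1.474)
shot('wrist','w10')
E
```

```text
t: 41.8
ee_pos: [566.8, -174.0, 175.2]
orientation: [2.32, -2.104, -0.005]
ft_force: [1.3, 0.2, -1.3]
width: 13.8
t 41.8 at [ 566.8 -174.   175.2] phi -1.473 w 13.8 F [ 1.3  0.2 -1.3]
shift tool [-3.8 -5.  47.1]
turn tool [ 0.009 -0.004  0.   ]
```

View pics/w10.png

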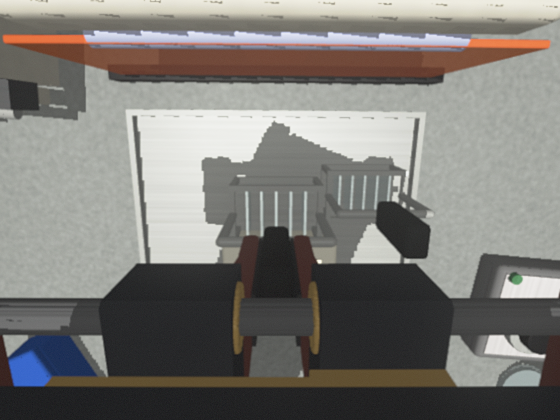

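```bash
python3 -m handwheel '[[[0,0,0],[-4,-4,10],0],[[0,0,0],[-1,0,12],0],[[0,0,0],[0,0,10],0],[[0,0,0],[0,0,6],0],[[0,0,0],[0,0,3],0],[[0,0,0],[0,0,2],0],[[0,0,0],[0,0,1],0],[[0,0,0],[0,0,1],0],[[0,0,0],[0,0,1],0],[[0,0,0],[0,0,1],0]]'
python3 - <<'E'
from h import *
go([571,-170,128],-1.474)
E
```

```text
t: 42.68
ee_pos: [573.1, -169.2, 127.8]
orientation: [2.323, -2.105, 0.005]
ft_force: [-4.1, 0.6, 13.2]
width: 13.7
t 42.7 at [ 573.1 -169.2  127.8] phi -1.473 w 13.7 F [-4.1  0.6 13.2]
shift tool [ 0.6  2.1 -0.2]
turn tool [ 0.003 -0.007  0.001]
```

```bash
python3 -m handwheel '[[[0,0,0],[0,0,0],0.4],[[0,0,0],[0,0,0],0.4],[[0,0,0],[0,0,0],0.4],[[0,0,0],[0,0,0],0.4],[[0,0,0],[0,0,-15],0.45],[[0,0,0],[0,0,-30],0.45],[[0,0,0],[0,0,-40],0.45],[[0,0,0],[0,0,-40],0.45],[[0,0,0],[0,0,-40],0.45],[[0,0,0],[0,0,-40],0.45]]'
python3 - <<'E'
from h import *
go([572,200,360],-1.51)
shot('wrist','w11')
E
```

```text
t: 43.52
ee_pos: [569.0, -166.5, 331.8]
orientation: [2.317, -2.101, -0.02]
ft_force: [0.9, -0.6, 0.8]
width: 39.6
t 43.5 at [ 569.  -166.5  331.8] phi -1.473 w 39.6 F [ 0.9 -0.6  0.8]
shift tool [-364.4  -38.2  -29. ]
turn tool [ 0.019 -0.     0.037]
```

View pics/w11.png

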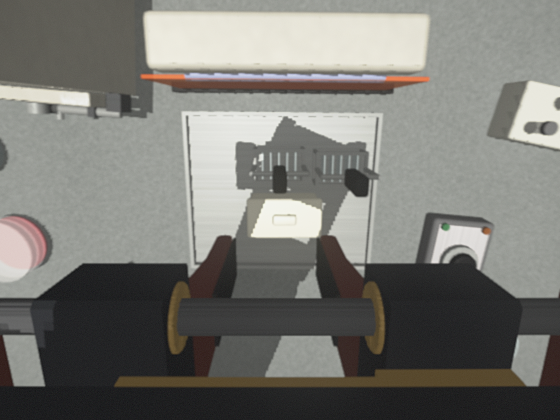

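```bash
python3 -m handwheel '[[[0.01,0,0.037],[-25,-2,-15],0.45],[[0,0,0],[-40,-3,-10],0.45],[[0,0,0],[-40,-3,0],0.45],[[0,0,0],[-40,-3,0],0.45],[[0,0,0],[-40,-3,0],0.45],[[0,0,0],[-40,-3,0],0.45],[[0,0,0],[-40,-3,0],0.45],[[0,0,0],[-40,-3,0],0.45],[[0,0,0],[-40,-3,0],0.45],[[0,0,0],[-25,-2,0],0.45]]'
python3 - <<'E'
from h import *
go([580,268,330],-1.51)
p=shot('wrist','w12');spot(p,'rack1_center'); print(proj([[580,268,281],[580,268,252]],p))
E
```

```text
t: 44.4
ee_pos: [582.3, 212.1, 372.1]
orientation: [-2.265, 2.161, -0.036]
ft_force: [-1.3, -1.1, -0.0]
width: 39.5
t 44.4 at [582.3 212.1 372.1] phi -1.524 w 39.5 F [-1.3 -1.1 -0. ]
shift tool [-56.4   0.6  41.6]
turn tool [-0.024 -0.009 -0.014]
rack1_center spot 0.8 [582. 266. 209.] [216. 194.] []
[[197.79581863 214.61051165]
 [205.25888449 205.89948379]]
```

View pics/w12.png

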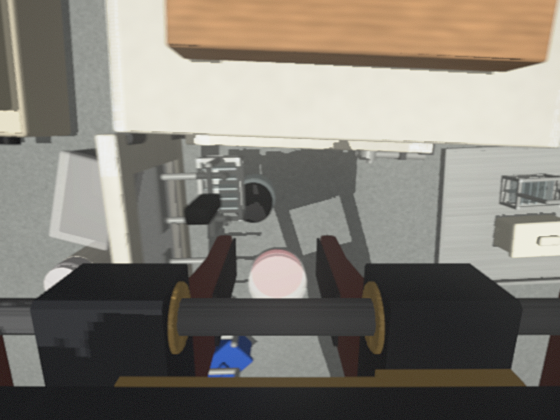

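```bash
python3 -m handwheel '[[[-0.024,-0.009,-0.01],[-30,0,0],0.45],[[0,0,0],[-25,-1,20],0.45],[[0,0,0],[0,0,20],0.45],[[0,0,0],[0,0,10],0.45],[[0,0,0],[0,0,0],0.45],[[0,0,0],[0,0,0],0.45],[[0,0,0],[0,0,0],0.45],[[0,0,0],[0,0,0],0.45],[[0,0,0],[0,0,0],0.45],[[0,0,0],[0,0,0],0.45]]'
python3 - <<'E'
from h import *
go([580,268,252],-1.51)
p=shot('wrist','w13'); print(proj([[580,268,281],[580,268,252]],p))
E
```

```text
t: 45.33
ee_pos: [582.5, 264.0, 322.8]
orientation: [-2.282, 2.156, -0.005]
ft_force: [0.4, -0.6, 1.2]
width: 39.6
t 45.3 at [582.5 264.  322.8] phi -1.514 w 39.6 F [ 0.4 -0.6  1.2]
shift tool [-4.1  2.5 70.8]
turn tool [-0.004 -0.001 -0.004]
[[268.73242918 237.36036266]
 [269.54532857 223.33704761]]
```

View pics/w13.png

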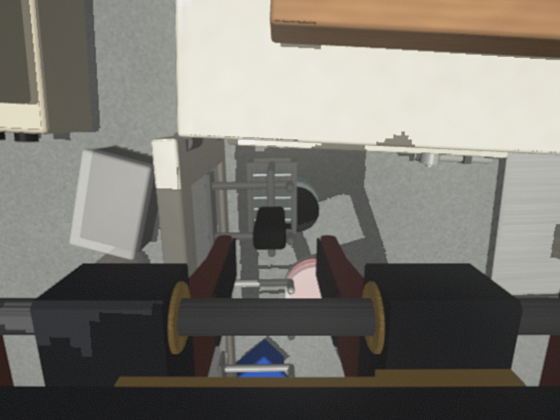

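```bash
python3 -m handwheel '[[[0,0,0],[-3,2,15],0.45],[[0,0,0],[0,0,18],0.45],[[0,0,0],[0,0,18],0.45],[[0,0,0],[0,0,14],0.45],[[0,0,0],[0,0,5],0.45],[[0,0,0],[0,0,0],0.45],[[0,0,0],[0,0,0],0.45],[[0,0,0],[0,0,0],0.45],[[0,0,0],[0,0,0],0.45],[[0,0,0],[0,0,0],0.45]]'
python3 - <<'E'
from h import *
go([580,268,252],-1.51)
p=shot('wrist','w14')
E
```

```text
t: 46.22
ee_pos: [584.7, 267.7, 258.5]
orientation: [-2.272, 2.149, -0.013]
ft_force: [0.1, 0.8, 0.5]
width: 39.3
t 46.2 at [584.7 267.7 258.5] phi -1.515 w 39.3 F [0.1 0.8 0.5]
shift tool [-0.5  4.7  6.4]
turn tool [-0.016  0.004 -0.005]
```

View pics/w14.png

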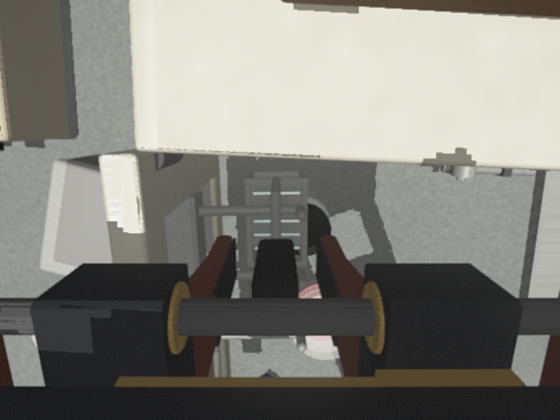

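```bash
python3 -m handwheel '[[[-0.015,0,0],[0,4,4],0.45],[[0,0,0],[0,1,4],0.45],[[0,0,0],[0,0,0],0],[[0,0,0],[0,0,0],0],[[0,0,0],[0,0,0],0],[[0,0,0],[0,0,0],0],[[0,0,0],[0,0,0],0],[[0,0,0],[0,0,0],0],[[0,0,0],[0,0,0],0],[[0,0,0],[0,0,0],0]]'
python3 - <<'E'
from h import *
go([580,268,252],-1.51)
E
```

```text
t: 47.1
ee_pos: [579.6, 267.7, 250.9]
orientation: [-2.28, 2.156, 0.003]
ft_force: [-0.2, 0.4, -0.8]
width: 19.9
t 47.1 at [579.6 267.7 250.9] phi -1.515 w 19.9 F [-0.2  0.4 -0.8]
shift tool [-0.3 -0.4 -1.1]
turn tool [-0.001  0.004 -0.005]
```

```bash
python3 -m handwheel '[[[0,0,0],[0,0,-8],0],[[0,0,0],[0,0,-12],0],[[0,0,0],[0,0,-12],0],[[0,0,0],[0,0,-8],0],[[0,0,0],[10,0,0],0],[[0,0,0],[15,0,0],0],[[0,0,0],[20,0,0],0],[[0,0,0],[25,0,0],0],[[0,0,0],[30,0,0],0],[[0,0,0],[30,0,0],0]]'
python3 - <<'E'
from h import *
go([563,-88,290],.097)
shot('side','side5')
E
```

```text
t: 47.93
ee_pos: [585.8, 135.9, 293.8]
orientation: [-2.287, 2.145, 0.007]
ft_force: [-0.1, 0.2, -0.9]
width: 19.8
t 47.9 at [585.8 135.9 293.8] phi -1.507 w 19.8 F [-0.1  0.2 -0.9]
shift tool [222.   37.    2.1]
turn tool [-0.007  0.005 -1.604]
```

View pics/side5.png

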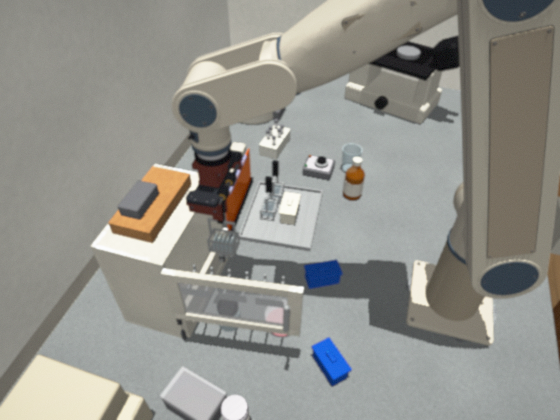

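```bash
python3 -m handwheel '[[[0,0,0],[25,4,0],0],[[0,0,0],[38,6,0],0],[[0,0,0],[38,6,0],0],[[0,0,0],[38,6,0],0],[[0,0,0],[38,6,0],0],[[0,0,0],[38,6,0],0],[[0,0,-0.1],[10,2,0],0],[[0,0,-0.12],[0,0,0],0],[[0,0,-0.12],[0,0,0],0],[[0,0,-0.12],[0,0,0],0]]'
python3 -m handwheel '[[[0,0,-0.12],[0,0,0],0],[[0,0,-0.12],[0,0,0],0],[[0,0,-0.12],[0,0,0],0],[[0,0,-0.12],[0,0,0],0],[[0,0,-0.12],[0,0,0],0],[[0,0,-0.12],[0,0,0],0],[[0,0,-0.12],[0,0,0],0],[[0,0,-0.12],[0,0,0],0],[[0,0,-0.12],[0,0,0],0],[[0,0,0],[0,0,0],0]]'
python3 - <<'E'
from h import *
go([563,-88,200],.097)
E
```

```text
t: 48.82
ee_pos: [557.4, -121.1, 296.1]
orientation: [-2.724, 1.565, -0.007]
ft_force: [-0.4, -0.0, -1.6]
width: 19.8
t: 49.65
ee_pos: [551.2, -131.7, 299.0]
orientation: [3.13, 0.135, 0.006]
ft_force: [-1.3, -0.0, -1.1]
width: 19.9
t 49.6 at [ 551.2 -131.7  299. ] phi 0.086 w 19.9 F [-1.3 -0.  -1.1]
shift tool [ 15.2 -43.3  98.7]
turn tool [ 0.008 -0.003 -0.011]
```

```bash
python3 -m handwheel '[[[0,0,-0.01],[8,-22,0],0],[[0,0,0],[7,-20,0],0],[[0,0,0],[0,0,20],0],[[0,0,0],[0,0,30],0],[[0,0,0],[0,0,30],0],[[0,0,0],[0,0,30],0],[[0,0,0],[0,0,15],0],[[0,0,0],[0,0,0],0],[[0,0,0],[0,0,0],0],[[0,0,0],[0,0,0],0]]'
python3 - <<'E'
from h import *
go([564,-90,124],.097)
shot('wrist','w15');shot('side','side6')
E
```

```text
t: 50.48
ee_pos: [563.6, -94.6, 174.5]
orientation: [3.127, 0.088, 0.019]
ft_force: [0.3, 0.2, -0.4]
width: 20.1
t 50.5 at [563.6 -94.6 174.5] phi 0.057 w 20.1 F [ 0.3  0.2 -0.4]
shift tool [ 0.1 -5.3 50.4]
turn tool [ 0.014 -0.011 -0.041]
```

View pics/w15.png

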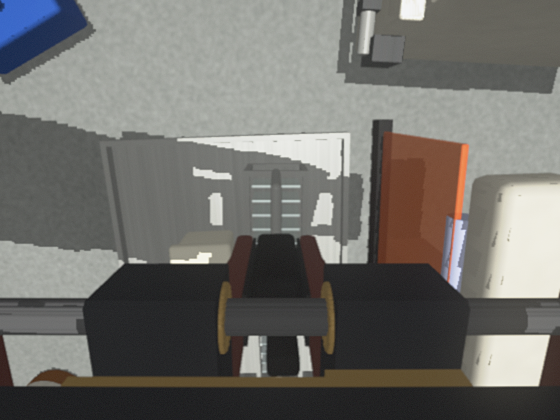

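View pics/side6.png

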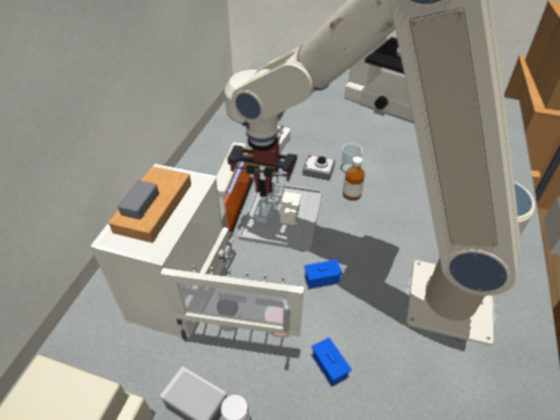

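```bash
python3 -m handwheel '[[[0.01,-0.01,-0.04],[-2,-5,10],0],[[0,0,0],[0,0,12],0],[[0,0,0],[0,0,12],0],[[0,0,0],[0,0,6],0],[[0,0,0],[0,0,3],0],[[0,0,0],[0,0,2],0],[[0,0,0],[0,0,1],0],[[0,0,0],[0,0,1],0],[[0,0,0],[0,0,1],0],[[0,0,0],[0,0,1],0]]'
python3 - <<'E'
from h import *
go([562,-90,124],.097)
E
```

```text
t: 51.42
ee_pos: [566.8, -91.5, 128.6]
orientation: [3.131, 0.145, 0.023]
ft_force: [0.1, 0.0, -1.2]
width: 19.9
t 51.4 at [566.8 -91.5 128.6] phi 0.093 w 19.9 F [ 0.1  0.  -1.2]
shift tool [-4.7 -2.   4.5]
turn tool [ 0.008 -0.014 -0.005]
```

```bash
python3 -m handwheel '[[[0.01,-0.01,0],[-3,-1,2],0],[[0,0,0],[-1,0,2],0],[[0,0,0],[0,0,1],0],[[0,0,0],[0,0,1],0],[[0,0,0],[0,0,1],0],[[0,0,0],[0,0,1],0],[[0,0,0],[0,0,1],0],[[0,0,0],[0,0,1],0],[[0,0,0],[0,0,1],0],[[0,0,0],[0,0,1],0]]'
python3 - <<'E'
from h import *
go([562,-90,124],.097)
E
```

```text
t: 52.25
ee_pos: [563.2, -90.8, 124.2]
orientation: [-3.135, -0.144, -0.007]
ft_force: [-2.8, 0.1, 9.7]
width: 19.6
t 52.2 at [563.2 -90.8 124.2] phi 0.092 w 19.6 F [-2.8  0.1  9.7]
shift tool [-1.1 -0.9  0.2]
turn tool [-0.003 -0.005 -0.005]
```

```bash
python3 -m handwheel '[[[0,0,0],[0,0,0],0.4],[[0,0,0],[0,0,0],0.4],[[0,0,0],[0,0,0],0.4],[[0,0,0],[0,0,0],0.4],[[0,0,0],[0,0,-15],0.4],[[0,0,0],[0,0,-30],0.4],[[0,0,0],[0,0,-40],0.4],[[0,0,0],[0,0,-40],0.4],[[0,0,0],[-10,20,-20],0.4],[[0,0,0],[-12,38,0],0.4]]'
python3 - <<'E'
from h import *
go([463,-429,200],.097)
p=shot('wrist','w16');p=shot('side','side7')
spot(p,'trough_center')
E
```

```text
t: 53.08
ee_pos: [545.5, -147.7, 272.7]
orientation: [-3.133, -0.153, 0.001]
ft_force: [1.4, -0.8, -0.3]
width: 35.1
t 53.1 at [ 545.5 -147.7  272.7] phi 0.098 w 35.1 F [ 1.4 -0.8 -0.3]
shift tool [-109.6  272.3   71.4]
turn tool [-0.005  0.001  0.001]
trough_center spot 0.89 [269. 280.  28.] [331. 361.] []
trough_center spot 0.67 [ 506. -181.   35.] [289. 208.] []
trough_center spot 0.56 [352.  32.  28.] [321. 273.] []
```

View pics/w16.png

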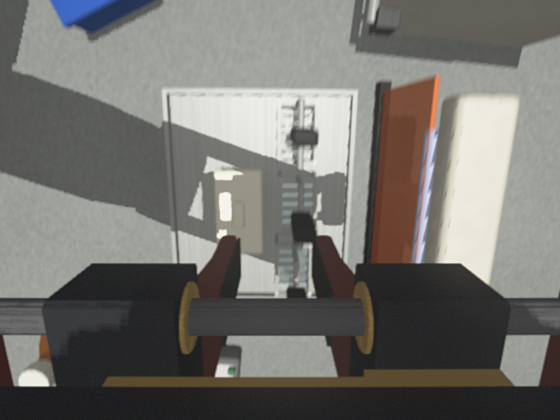

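View pics/side7.png

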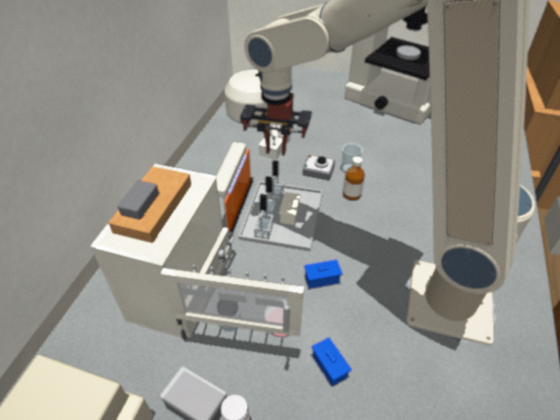

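```bash
python3 - <<'E'
from h import *
p=ctrl.get_image('wrist')
for uv in [(215,171),(263,168),(263,253),(216,253)]: print(ray(*uv,57,p).round(0))
a=p['pixels'][:,:,::-1]; cv2.imwrite('pics/c6.png',cv2.resize(a[80:310,150:370],None,fx=2.6,fy=2.6,interpolation=2))
E
```

```text
[ 476. -143.   57.]
[ 526. -135.   57.]
[ 534. -230.   57.]
[ 482. -235.   57.]
```

View pics/c6.png

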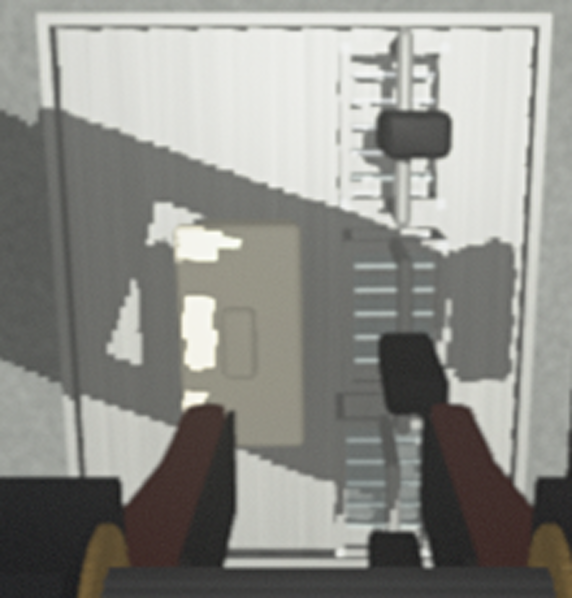

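```bash
python3 -m handwheel '[[[0,0,0],[-14,35,0],0],[[0,0,0],[-15,38,0],0],[[0,0,0],[-15,38,0],0],[[0,0,0],[-15,38,0],0],[[0,0,0],[-15,38,0],0],[[0,0,0],[-15,38,0],0],[[0,0,0],[-15,38,0],0],[[0,0,0],[-4,8,0],0],[[0,0,0],[0,0,0],0],[[0,0,0],[0,0,0],0]]'
python3 - <<'E'
from h import *
go([463,-429,70],.097)
p=shot('wrist','w17');spot(p,'uv_button_top')
p=shot('scene','scene9');spot(p,'uv_button_top')
p=shot('side','side9');spot(p,'uv_button_top')
E
```

```text
t: 54.12
ee_pos: [460.7, -427.8, 254.1]
orientation: [-3.115, -0.163, 0.03]
ft_force: [0.4, 0.4, 0.3]
width: 0.3
t 54.1 at [ 460.7 -427.8  254.1] phi 0.105 w 0.3 F [0.4 0.4 0.3]
shift tool [  5.4   5.6 183.9]
turn tool [-0.023  0.018  0.008]
uv_button_top spot 0.75 [ 463. -427.   61.] [282. 190.] []
uv_button_top spot 0.7 [ 333. -341.   -2.] [264. 156.] []
uv_button_top spot 0.26 [430. 473.   0.] [392. 340.] []
uv_button_top spot 0.57 [ 459. -428.   60.] [322. 158.] []
```

View pics/w17.png

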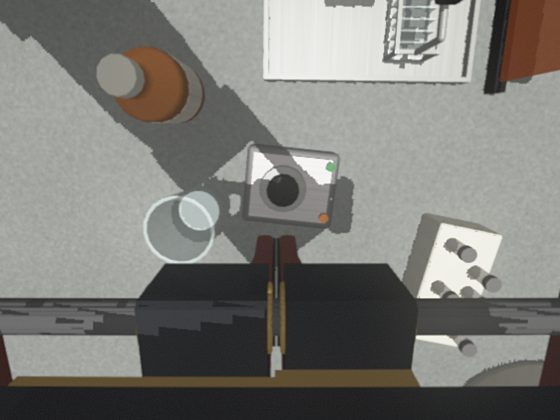

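```bash
python3 - <<'E'
from h import *
p=ctrl.get_image('wrist'); print(ray(283,190,56,p))
E
python3 -m handwheel '[[[-0.023,0.018,0],[2,2,15],0],[[0,0,0],[0,0,30],0],[[0,0,0],[0,0,35],0],[[0,0,0],[0,0,35],0],[[0,0,0],[0,0,30],0],[[0,0,0],[0,0,20],0],[[0,0,0],[0,0,0],0],[[0,0,0],[0,0,0],0],[[0,0,0],[0,0,0],0],[[0,0,0],[0,0,0],0]]'
python3 - <<'E'
from h import *
go([463,-429,64],.097)
shot('wrist','w18')
E
```

```text
[ 465.16613879 -428.0526191    56.        ]
t: 55.3
ee_pos: [471.2, -428.4, 92.7]
orientation: [3.123, 0.178, 0.02]
ft_force: [-0.4, -1.3, -0.0]
width: 0.6
t 55.3 at [ 471.2 -428.4   92.7] phi 0.114 w 0.6 F [-0.4 -1.3 -0. ]
shift tool [-8.5 -0.7 28.6]
turn tool [ 0.014 -0.012  0.017]
```

View pics/w18.png

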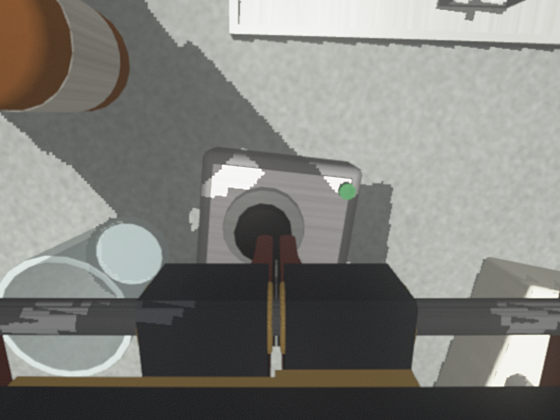

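```bash
python3 -m handwheel '[[[0.01,-0.01,0],[-6,0,8],0],[[0,0,0],[-1,0,10],0],[[0,0,0],[0,0,5],0],[[0,0,0],[0,0,4],0],[[0,0,0],[0,0,3],0],[[0,0,0],[0,0,3],0],[[0,0,0],[0,0,3],0],[[0,0,0],[0,0,2],0],[[0,0,0],[0,0,2],0],[[0,0,0],[0,0,2],0]]'
python3 - <<'E'
from h import *
go([464,-428,56],.097)
E
```

```text
t: 56.18
ee_pos: [466.3, -432.3, 58.0]
orientation: [3.128, 0.178, 0.01]
ft_force: [-5.9, 5.7, 22.3]
width: 0.9
t 56.2 at [ 466.3 -432.3   58. ] phi 0.113 w 0.9 F [-5.9  5.7 22.3]
shift tool [-1.8 -4.6  2. ]
turn tool [ 0.009 -0.006  0.016]
```

```bash
python3 -m handwheel '[[[0,0,0],[0,-0.5,2],0],[[0,0,0],[0,-0.5,2],0],[[0,0,0],[0,0,2],0],[[0,0,0],[0,0,2],0],[[0,0,0],[0,0,2],0],[[0,0,0],[0,0,2],0],[[0,0,0],[0,0,2],0],[[0,0,0],[0,0,2],0],[[0,0,0],[0,0,2],0],[[0,0,0],[0,0,2],0]]'
python3 - <<'E'
from h import *
go([464,-428,56],.097)
p=shot('side','side10')
a=p['pixels'][:,:,::-1]; cv2.imwrite('pics/c7.png',cv2.resize(a[130:200,280:380],None,fx=6,fy=6,interpolation=2))
E
```

```text
t: 57.02
ee_pos: [466.3, -432.3, 58.1]
orientation: [3.126, 0.179, 0.01]
ft_force: [-5.0, 4.9, 20.3]
width: 0.4
t 57.0 at [ 466.3 -432.3   58.1] phi 0.115 w 0.4 F [-5.   4.9 20.3]
shift tool [-1.8 -4.5  2. ]
turn tool [ 0.011 -0.006  0.018]
```

View pics/c7.png

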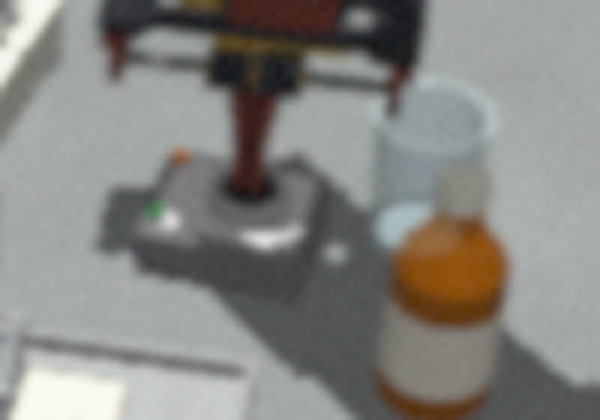

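```bash
python3 -m handwheel '[[[0,0,0],[0,0,2],0],[[0,0,0],[0,0,2],0],[[0,0,0],[0,0,2],0],[[0,0,0],[0,0,2],0],[[0,0,0],[0,0,2],0],[[0,0,0],[0,0,2],0],[[0,0,0],[0,0,2],0],[[0,0,0],[0,0,2],0],[[0,0,0],[0,0,2],0],[[0,0,0],[0,0,2],0]]'
python3 -m handwheel '[[[0,0,0],[0,0,2],0],[[0,0,0],[0,0,2],0],[[0,0,0],[0,0,2],0],[[0,0,0],[0,0,2],0],[[0,0,0],[0,0,2],0],[[0,0,0],[0,0,2],0],[[0,0,0],[0,0,2],0],[[0,0,0],[0,0,2],0],[[0,0,0],[0,0,2],0],[[0,0,0],[0,0,2],0]]'
python3 -m handwheel '[[[0,0,0],[0,0,2],0],[[0,0,0],[0,0,2],0],[[0,0,0],[0,0,2],0],[[0,0,0],[0,0,2],0],[[0,0,0],[0,0,2],0],[[0,0,0],[0,0,2],0],[[0,0,0],[0,0,2],0],[[0,0,0],[0,0,2],0],[[0,0,0],[0,0,2],0],[[0,0,0],[0,0,2],0]]'
python3 -m handwheel '[[[0,0,0],[0,0,2],0],[[0,0,0],[0,0,2],0],[[0,0,0],[0,0,2],0],[[0,0,0],[0,0,2],0],[[0,0,0],[0,0,2],0],[[0,0,0],[0,0,2],0],[[0,0,0],[0,0,2],0],[[0,0,0],[0,0,2],0],[[0,0,0],[0,0,2],0],[[0,0,0],[0,0,2],0]]'
python3 -m handwheel '[[[0,0,0],[0,0,2],0],[[0,0,0],[0,0,2],0],[[0,0,0],[0,0,2],0],[[0,0,0],[0,0,2],0],[[0,0,0],[0,0,-20],0],[[0,0,0],[0,0,-30],0],[[0,0,0],[0,0,-30],0],[[0,0,0],[0,0,-40],0],[[0,0,0],[0,0,-40],0],[[0,0,0],[0,0,-20],0]]'
python3 - <<'E'
from h import *
go([464,-428,56],.097)
p=shot('scene','scene11')
for q in ['trough_center','rack1_center','upper_handle']: spot(p,q)
p=shot('side','side11')
for q in ['trough_center','rack1_center','upper_handle']: spot(p,q)
a=p['pixels'][:,:,::-1]; cv2.imwrite('pics/c8.png',cv2.resize(a[130:270,220:380],None,fx=4.5,fy=4.2,interpolation=2))
E
```

```text
t: 57.9
ee_pos: [466.3, -432.3, 58.1]
orientation: [3.125, 0.181, 0.009]
ft_force: [-5.9, 5.1, 20.2]
width: -0.1
t: 58.73
ee_pos: [466.3, -432.3, 58.1]
orientation: [3.125, 0.182, 0.008]
ft_force: [-5.7, 5.5, 21.0]
width: 0.6
t: 59.57
ee_pos: [466.3, -432.3, 58.1]
orientation: [3.124, 0.183, 0.007]
ft_force: [-4.9, 4.9, 19.8]
width: 0.5
t: 60.4
ee_pos: [466.3, -432.3, 58.1]
orientation: [3.124, 0.184, 0.006]
ft_force: [-4.7, 5.5, 20.9]
width: 0.4
t: 61.23
ee_pos: [463.0, -427.6, 238.6]
orientation: [3.132, 0.185, -0.008]
ft_force: [-0.0, -0.4, 0.7]
width: 0.9
t 61.2 at [ 463.  -427.6  238.6] phi 0.118 w 0.9 F [-0.  -0.4  0.7]
shift tool [  1.9  -0.2 182.6]
turn tool [0.004 0.005 0.021]
trough_center spot 0.65 [350.  32.  31.] [321. 219.] []
trough_center spot 0.6 [273. 283.  28.] [387. 261.] []
rack1_center spot 0.61 [560. -91.  83.] [250. 216.] []
upper_handle spot 0.8 [373. 327. 254.] [392. 256.] []
upper_handle spot 0.34 [636. 317. 208.] [311. 315.] []
trough_center spot 0.89 [270. 279.  30.] [331. 361.] []
trough_center spot 0.62 [349.  31.  30.] [322. 272.] []
trough_center spot 0.61 [558. -90.  77.] [264. 215.] []
rack1_center spot 0.87 [558. -93.  78.] [264. 213.] []
upper_handle spot 0.85 [368. 328. 256.] [287. 316.] []
upper_handle spot 0.62 [725. 169.  -4.] [178. 285.] []
upper_handle spot 0.26 [533. 466.  -0.] [197. 408.] []
```

View pics/c8.png

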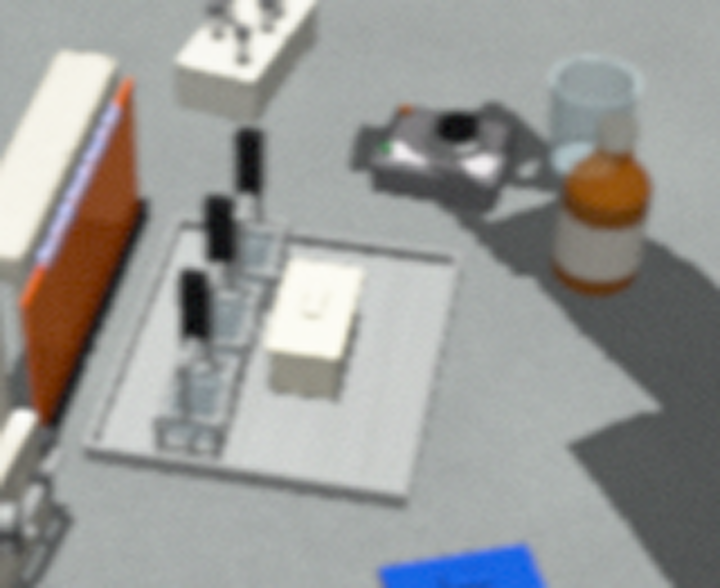

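```bash
python3 -m handwheel '[[[0,0,0],[2,0,30],0],[[0,0,0],[0,0,35],0],[[0,0,0],[0,0,35],0],[[0,0,0],[0,0,30],0],[[0,0,0],[0,0,20],0],[[0,0,0],[0,0,10],0],[[0,0,0],[0,0,0],0],[[0,0,0],[0,0,0],0],[[0,0,0],[0,0,0],0],[[0,0,0],[0,0,0],0]]'
python3 - <<'E'
from h import *
go([465,-428,70],.097)
E
```

```text
t: 62.47
ee_pos: [460.9, -424.9, 61.1]
orientation: [-3.13, -0.185, 0.022]
ft_force: [-1.9, 1.3, 4.0]
width: 0.2
t 62.5 at [ 460.9 -424.9   61.1] phi 0.118 w 0.2 F [-1.9  1.3  4. ]
shift tool [ 3.6  3.5 -9. ]
turn tool [-0.007  0.014  0.021]
```

```bash
python3 -m handwheel '[[[0,0,0],[0,0,-20],0],[[0,0,0],[0,0,-40],0],[[0,0,0],[0,0,-40],0.3],[[0,0,0],[0,0,-40],0.5],[[0,0,0],[0,0,-40],0.5],[[0,0,0],[0,0,-40],0.5],[[0,0,0],[0,-5,-40],0.5],[[0,0,0],[0,-20,-30],0.5],[[0,0,0],[0,-38,0],0.5],[[0,0,0],[0,-40,0],0.5]]'
python3 -m handwheel '[[[0,0,0],[0,-40,0],0.5],[[0,0,0],[0,-40,0],0.5],[[0,0,0],[0,-40,0],0.5],[[0,0,0],[0,-40,0],0.5],[[0,0,0],[0,-40,0],0.5],[[0,0,0],[0,-40,0],0.5],[[0,0,0],[0,-40,0],0.5],[[0,0,0],[0,-40,0],0.5],[[0,0,0],[0,-40,0],0.5],[[0,0,0],[0,-40,0],0.5]]'
python3 - <<'E'
from h import *
go([372,300,360],0)
E
```

```text
t: 63.3
ee_pos: [452.5, -326.4, 373.4]
orientation: [3.132, 0.175, -0.005]
ft_force: [0.2, 0.6, -0.2]
width: 43.6
t: 64.13
ee_pos: [401.3, 86.1, 383.5]
orientation: [3.124, 0.163, 0.038]
ft_force: [1.0, -0.1, 0.7]
width: 44.1
t 64.1 at [401.3  86.1 383.5] phi 0.104 w 44.1 F [ 1.  -0.1  0.7]
shift tool [  -7.4 -216.1   20.2]
turn tool [ 0.013 -0.025  0.104]
```

```bash
python3 -m handwheel '[[[0.01,-0.025,0.1],[-1,-35,0],0.5],[[0,0,0],[-4,-40,0],0.5],[[0,0,0],[-4,-40,0],0.5],[[0,0,0],[-4,-40,0],0.5],[[0,0,0],[-2,-30,0],0.5],[[0,0,0],[0,0,0],0.5],[[0,0,0],[0,0,0],0.5],[[0,0,0],[0,0,0],0.5],[[0,0,0],[0,0,0],0.5],[[0,0,0],[0,0,0],0.5]]'
python3 - <<'E'
from h import *
go([372,330,360],0)
p=shot('wrist','w20');spot(p,'upper_handle')
E
```

```text
t: 64.97
ee_pos: [375.1, 282.6, 392.5]
orientation: [-3.135, -0.012, -0.023]
ft_force: [-0.5, 0.2, 0.6]
width: 43.6
t 65.0 at [375.1 282.6 392.5] phi 0.008 w 43.6 F [-0.5  0.2  0.6]
shift tool [ -3.2 -47.2  32.8]
turn tool [-0.007 -0.015  0.008]
upper_handle spot 0.95 [371. 326. 258.] [269. 148.] []
```

View pics/w20.png

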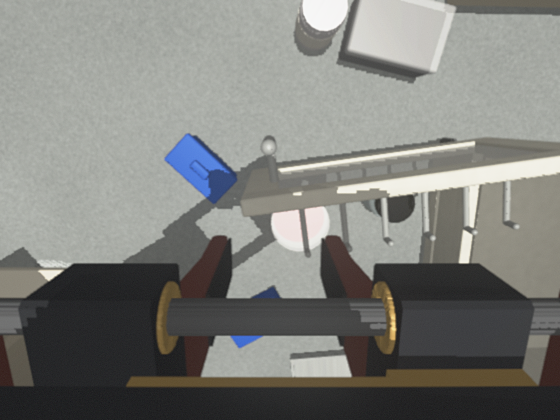

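```bash
python3 - <<'E'
from h import *
p=ctrl.get_image('wrist'); print(ray(269,147,293,p))
a=ray(248,212,293,p);b=ray(560,158,293,p);print(a,b,np.arctan2((b-a)[1],(b-a)[0]))
E
```

```text
[371.03885642 329.56905749 293.        ]
[355.31565329 281.09973545 293.        ] [586.08292576 322.96419161 293.        ] 0.17946240095357935
```

```bash
python3 -m handwheel '[[[0,0,-0.07],[-2,-25,0],0.6],[[0,0,-0.066],[-3,-22,10],0.6],[[0,0,0],[0,0,25],0.6],[[0,0,0],[0,0,0],0.6],[[0,0,0],[0,0,0],0.6],[[0,0,0],[0,0,0],0.6],[[0,0,0],[0,0,0],0.6],[[0,0,0],[0,0,0],0.6],[[0,0,0],[0,0,0],0.6],[[0,0,0],[0,0,0],0.6]]'
python3 - <<'E'
from h import *
go([371,328.5,262],.144)
p=shot('wrist','w21'); print(proj([[371,328.5,293]],p))
E
```

```text
t: 65.95
ee_pos: [372.5, 327.3, 362.0]
orientation: [-3.125, -0.216, -0.032]
ft_force: [-0.5, -0.2, -0.4]
width: 52.9
t 66.0 at [372.5 327.3 362. ] phi 0.138 w 52.9 F [-0.5 -0.2 -0.4]
shift tool [-3.5 -0.7 99.9]
turn tool [-0.007 -0.021 -0.006]
[[272.21929256 219.60786317]]
```

View pics/w21.png

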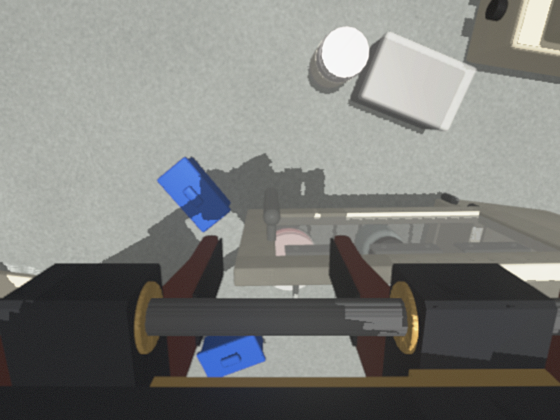

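```bash
python3 -m handwheel '[[[-0.007,-0.02,0],[-2,-1,15],0.6],[[0,0,0],[0,0,20],0.6],[[0,0,0],[0,0,20],0.6],[[0,0,0],[0,0,20],0.6],[[0,0,0],[0,0,17],0.6],[[0,0,0],[0,0,8],0.6],[[0,0,0],[0,0,0],0.6],[[0,0,0],[0,0,0],0],[[0,0,0],[0,0,0],0],[[0,0,0],[0,0,0],0]]'
python3 -m handwheel '[[[0,0,0],[0,0,0],0],[[0,0,0],[0,0,0],0],[[0,0,0],[0,0,0],0],[[0,0,0],[0,0,0],0],[[0,0,0],[0,0,0],0],[[0,0,0],[0,0,0],0],[[0,0,0],[0,0,0],0],[[0,0,0],[0,0,0],0],[[0,0,0],[0,0,0],0],[[0,0,0],[0,0,0],0]]'
python3 - <<'E'
from h import *
go([371,328.5,262],.144)
E
```

```text
t: 66.83
ee_pos: [370.2, 328.6, 255.0]
orientation: [3.133, 0.216, -0.006]
ft_force: [-0.7, 0.4, -0.4]
width: 36.2
t: 67.67
ee_pos: [370.8, 329.5, 257.6]
orientation: [-3.132, -0.215, 0.002]
ft_force: [-0.2, 0.5, -0.9]
width: 11.7
t 67.7 at [370.8 329.5 257.6] phi 0.137 w 11.7 F [-0.2  0.5 -0.9]
shift tool [ 0.1  1.  -4.4]
turn tool [-0.002  0.001 -0.007]
```

```bash
python3 -m handwheel '[[[0,0,-0.05],[-2,13,0],0],[[0,0,-0.07],[-3,18,0],0],[[0,0,-0.08],[-3,21,0],0],[[0,0,-0.08],[-3,21,0],0],[[0,0,-0.08],[-3,21,0],0],[[0,0,-0.08],[-3,21,0],0],[[0,0,0],[0,0,0],0],[[0,0,0],[0,0,0],0],[[0,0,0],[0,0,0],0],[[0,0,0],[0,0,0],0]]'
python3 - <<'E'
from h import *
go([594,53,258],1.57)
o=ctrl.get_obs();d=o['ee_pos'][:2]-np.array([641,316]);print(np.hypot(*d),1.7523*0+ (np.arctan2(-262,-48)-np.arctan2(d[1],d[0]))%(2*np.pi))
E
```

```text
t: 68.5
ee_pos: [391.5, 212.9, 257.6]
orientation: [-3.0, -0.922, 0.0]
ft_force: [0.6, -0.2, -1.9]
width: 11.4
t 68.5 at [391.5 212.9 257.6] phi 0.596 w 11.4 F [ 0.6 -0.2 -1.9]
shift tool [ 77.7 246.   -1.1]
turn tool [-0.002 -0.002 -0.974]
269.9174216824088 0.9976670504736749
```

```bash
python3 -m handwheel '[[[0,0,-0.07],[-3,18,0],0],[[0,0,-0.08],[-3,21,0],0],[[0,0,-0.08],[-3,21,0],0],[[0,0,-0.08],[-3,21,0],0],[[0,0,-0.08],[-3,21,0],0],[[0,0,-0.08],[-3,21,0],0],[[0,0,-0.08],[-3,21,0],0],[[0,0,-0.05],[-2,13,0],0],[[0,0,0],[0,0,0],0],[[0,0,0],[0,0,0],0]]'
python3 - <<'E'
from h import *
go([594,53,258],1.57)
o=ctrl.get_obs();d=o['ee_pos'][:2]-np.array([641,316]);print(np.hypot(*d),1.7523*0+ (np.arctan2(-262,-48)-np.arctan2(d[1],d[0]))%(2*np.pi))
E
```

```text
t: 69.33
ee_pos: [491.2, 93.4, 257.6]
orientation: [-2.562, -1.81, 0.026]
ft_force: [-3.5, -3.1, 0.7]
width: 11.7
t 69.3 at [491.2  93.4 257.6] phi 1.231 w 11.7 F [-3.5 -3.1  0.7]
shift tool [ -3.8 110.3  -1.9]
turn tool [-0.015  0.009 -0.34 ]
268.2987171110775 0.4110635682614756
```

```bash
python3 -m handwheel '[[[0,0,-0.07],[-3,18,0],0],[[0,0,-0.08],[-3,21,0],0],[[0,0,-0.08],[-3,21,0],0],[[0,0,-0.05],[-2,14,0],0],[[0,0,-0.04],[-1,10,0],0],[[0,0,-0.02],[-1,6,0],0],[[0,0,-0.01],[0,4,0],0],[[0,0,0],[0,3,0],0],[[0,0,0],[0,3,0],0],[[0,0,0],[0,3,0],0]]'
python3 - <<'E'
from h import *
go([594,53,258],1.57)
o=ctrl.get_obs();d=o['ee_pos'][:2]-np.array([641,316]);print(np.hypot(*d),1.7523*0+ (np.arctan2(-262,-48)-np.arctan2(d[1],d[0]))%(2*np.pi))
E
```

```text
t: 70.17
ee_pos: [584.9, 54.8, 257.6]
orientation: [2.192, 2.249, -0.071]
ft_force: [-2.8, -10.2, 1.6]
width: 11.8
t 70.2 at [584.9  54.8 257.6] phi 1.597 w 11.8 F [ -2.8 -10.2   1.6]
shift tool [-2.1  9.  -0.6]
turn tool [-0.032  0.032  0.027]
267.11917589885417 0.03026940961840041
```

```bash
python3 -m handwheel '[[[0,0,0],[-1,4,0],0],[[0,0,0],[-1,4,0],0],[[0,0,0],[0,4,0],0],[[0,0,0],[0,4,0],0],[[0,0,0],[0,4,0],0],[[0,0,0],[0,4,0],0],[[0,0,0],[0,4,0],0],[[0,0,0],[0,4,0],0],[[0,0,0],[0,4,0],0],[[0,0,0],[0,4,0],0]]'
python3 - <<'E'
from h import *
go([594,53,258],1.57)
o=ctrl.get_obs();d=o['ee_pos'][:2]-np.array([641,316]);print(np.hypot(*d),1.7523*0+ (np.arctan2(-262,-48)-np.arctan2(d[1],d[0]))%(2*np.pi))
E
```

```text
t: 71.0
ee_pos: [592.0, 53.9, 256.6]
orientation: [-2.163, -2.213, 0.169]
ft_force: [-15.1, -8.4, 9.8]
width: 12.4
t 71.0 at [592.   53.9 256.6] phi 1.596 w 12.4 F [-15.1  -8.4   9.8]
shift tool [-1.   1.8 -1.5]
turn tool [-0.107  0.047  0.023]
266.6578185648998 0.003528211252733504
```

```bash
python3 -m handwheel '[[[0,0,0],[0,1,0],0.5],[[0,0,0],[0,0,0],0.5],[[0,0,0],[0,0,0],0.5],[[0,0,0],[0,0,0],0.5],[[-0.03,0,0],[0,0,0],0.5],[[-0.03,0.02,0],[0,0,-15],0.5],[[-0.03,0.02,0],[0,0,-30],0.5],[[0,0,0],[0,0,-40],0.5],[[0,0,0],[0,0,-40],0.5],[[0,0,0],[0,0,-30],0.5]]'
python3 - <<'E'
from h import *
go([594,53,258],1.57)
p=shot('wrist','w30');spot(p,'upper_handle');print(ray(0,0,293,p)[:0])
p=shot('scene','scene12');spot(p,'upper_handle')
p=shot('side','side12');spot(p,'upper_handle')
E
```

```text
t: 71.83
ee_pos: [593.4, 63.2, 408.5]
orientation: [-2.179, -2.238, 0.035]
ft_force: [0.5, 0.2, 0.2]
width: 44.0
t 71.8 at [593.4  63.2 408.5] phi 1.597 w 44.0 F [0.5 0.2 0.2]
shift tool [ -9.9   4.7 150.5]
turn tool [-0.029  0.003  0.027]
upper_handle spot 0.94 [593.  50. 255.] [262. 199.] []
[]
upper_handle spot 0.59 [593.  52. 255.] [266. 224.] []
upper_handle spot 0.71 [585.  55. 257.] [234. 200.] []
```

View pics/w30.png

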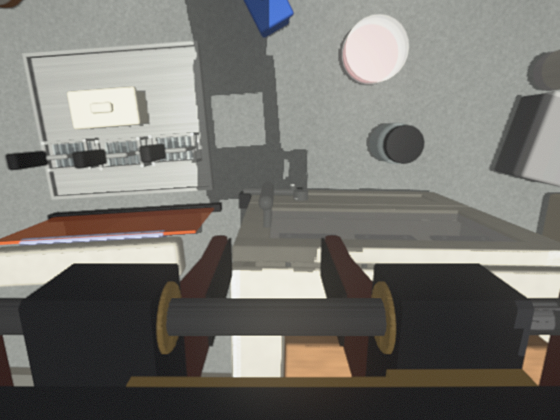

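```bash
python3 -m handwheel '[[[0,0,0],[0,-30,-10],0.5],[[0,0,0],[0,-40,0],0.5],[[0,0,0],[0,-40,0],0.5],[[0,0,0],[0,-40,0],0.5],[[0,0,0],[0,-20,0],0.5],[[0,0,0],[-20,0,0],0.5],[[0,0,0],[-40,0,0],0.5],[[0,0,0],[-40,0,0],0.5],[[0,0,0],[-40,0,0],0.5],[[0,0,0],[-20,0,0],0.5]]'
python3 - <<'E'
from h import *
p=shot('side','side13')
b=cv2.imread('pics/side0.png');a=cv2.imread('pics/side13.png')
cv2.imwrite('pics/c9.png',np.hstack([cv2.resize(x[140:340,90:330],None,fx=1.66,fy=1.9,interpolation=2)[:, :399] for x in (b,a)]))
p=shot('scene','scene13');spot(p,'upper_handle')
b=cv2.imread('pics/scene0.png');a=cv2.imread('pics/scene13.png')
cv2.imwrite('pics/c10.png',np.hstack([cv2.resize(x[160:330,170:330],None,fx=2.4,fy=2.4,interpolation=2) for x in (b,a)]))
E
```

```text
t: 72.97
ee_pos: [412.5, -102.0, 401.6]
orientation: [-2.148, -2.23, 0.074]
ft_force: [0.5, 0.9, -0.6]
width: 43.9
upper_handle spot 0.55 [592.  54. 258.] [266. 224.] []
```

View pics/c9.png

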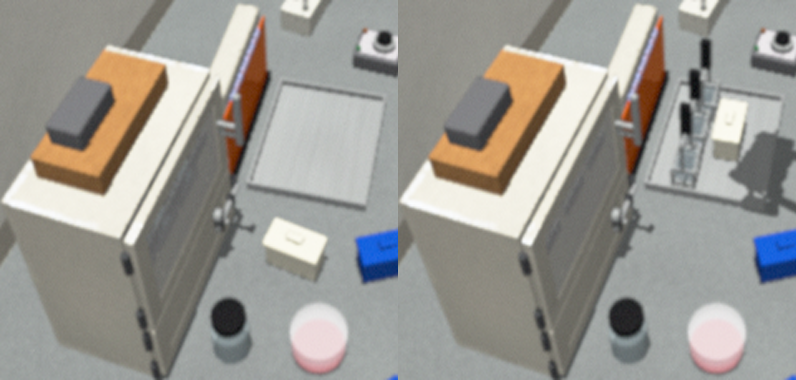

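View pics/c10.png

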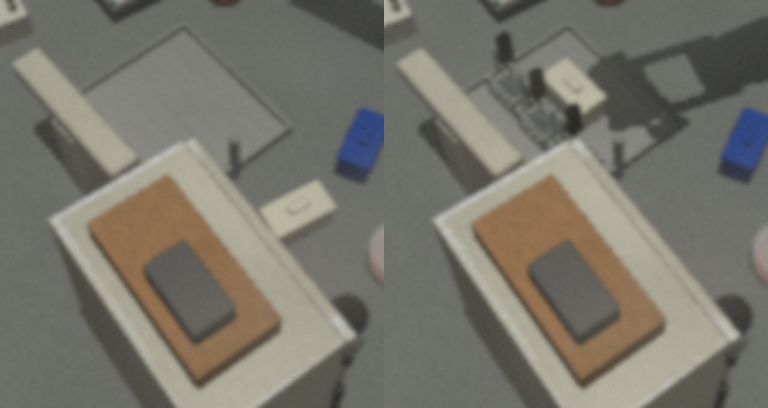

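```bash
python3 -c "
from workcell import ctrl
print(ctrl.close_job())"
```

```text
the job is handed in; nothing more can be done
None
```

I finished the task and handed it in at about 73 s of the 208 s allowed. No verdict was reported.

- **What was done:** I swung the upper leaf open to about 1.48 rad. The trough went into the tray first, then the three racks. I held the lamp button down for about 4.5 s at a steady 20 N and let it go. Then I swung the leaf shut again by its handle.
- **Tray:** the last side and scene pictures show all three racks and the white trough standing upright in the tray.
- **Door:** the leaf and the handle match the starting pictures. I estimated the leaf angle at about 0.004 rad while still gripping the handle; after letting go I only compared pictures.
- **Lower leaf and bystanders:** the lower leaf and bolt look unchanged. The bystanders in the last close crops (the jar and the dishes) had not moved; I did not re-measure any of the six.
- **Robot:** the gripper is clear of everything.

**Checks that disagreed or were indirect:**
- **Trough:** it had moved about 2 cm from where I set it down, probably the expected knock. It was still well inside the tray, so I left it.
- **Button:** its travel has no direct reading. I took it as fully down from the 20 N against a 5 N spring and an unchanging height. A second approach at 62.5 s met about 4 N roughly 3 mm higher, which fits with that. That second touch pressed the button briefly again.
- **Leaf:** it had drifted a few hundredths of a radian towards closed, to about 1.43 rad, by the time I gripped it again.
- **Handle position:** the network's estimates in the final pictures differed by up to 8 mm between cameras.

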